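Vent the air manifold and take off its attachments

ROBOT

A 7-joint arm with a two-finger parallel gripper is mounted at the origin on the work surface. World frame = base frame: x ahead of the robot, y to its left, z up, the work surface at z = 0. Lengths are in mm, angles in rad, forces in N, time in s.
With the tool pointing down it reaches from about 350 to 900 mm from the base axis. Payload 19.9 kg.
Tool frame: the origin (TCP) lies midway between the tips of the shut fingers; the grasp point (between the pads) lies 19 mm behind it (ctrl.pinch_z is the x of the grasp point in the tool frame, in mm); x points along the fingers, y is the direction in which the jaws open and shut, and the axes are right-handed (so a half turn about x gives the same grasp; the last joint's range is limited). The gripper opens to 94 mm and grips with 3 to 60 N. Pads are 16 mm wide; open, the fingers measure 119 mm over their backs; the gripper's body (75 mm by 177 mm) begins 78 mm behind the grasp point.
Start: joints at [-0.042, 0.417, -0.01, 1.614, 0.005, 1.111, -0.053], TCP at [624.979, 0.002, 205.425] pointing down, gripper open.
Joint ranges: [-2.81, 2.81], [-0.39, 2.02], [-1.27, 1.25], [0.06, 2.57], [-1.19, 4.33], [0.19, 2], [-2.82, 2.82]. Speed limits (rad/s): [1.89, 1.89, 2.39, 2.39, 3.01, 3.01, 3.01].

INTERFACE

Orientations are given as a unit quaternion [w, x, y, z].
In Python, from plant import status, grab_frame, ticket, ctrl gives the robot as it stands. The module is installed in compiled form; this text tells all that it offers.
- The arm moves only by the shell command python3 -m inch 'ROWS' [FORCE]. ROWS is JSON, a list of rows, each an object of numbers: "hand": the closure in counts, from 0 (fully open) to 255 (shut); "dx", "dy", "dz": the shift along the world's x, y, z in mm; "ax", "ay", "az": the turn, a rotation vector about the world's x, y, z in degrees. A call has 1 to 12 rows; each row is the pose to reach, as a shift and turn from the pose commanded when the call began; what a row does not reach only later rows make up. A row lasts 1/12 s, in which the tool goes at most 41.7 mm and 7.16 degrees, less where a joint would pass 70% of its speed; a pose out of reach is approached as far as the arm can. A call with a gripper value outside its range is refused whole. The fingers move at their own pace and stop on an object; FORCE is the grip in N (left out, the last holds). Time passes only in rows, so rows that repeat a pose let the fingers close. It gives the time, the measured TCP pose, the force and the opening at its end, in the units of the state.
- status.state(): the state, without advancing time (a new reading comes with each control period).
- grab_frame(name): name is "scene" or "side" or "wrist"; returns a dict with "color" (384x512x3 uint8, red, green, blue), "range_z" (384x512 float32, mm along the optical axis (not along the pixel's ray), 0 where there is no reading), "fx", "fy", "cx", "cy" (pixels), "rvec" (rotation vector, rad) and "tvec" (3), from world to camera coordinates, as OpenCV has them; the wrist camera has in their place "mount" (4x4, takes a point from camera to tool coordinates, whose origin is the TCP and whose axes are the tool frame's). Camera axes: x right, y down, z forward; pixel columns grow to the right and rows downward; lengths in mm; the calibration is good to about 2 mm. A picture is of the moment at which its call begins: read the wrist's pose just before it.
- ticket.sign_off(): hands the job in, once; it reports no verdict.
The state is a dict: "clock": time; "joint_positions": joint angles; "qd": joint speeds; "joint_torque": joint torques, N m; "tcp_pos": TCP position; "eef_rot": TCP orientation; "contact_force": force on the tool from outside, world axes, zero at the start; "torque": the same for the moment, N m; "finger_gap": finger opening in mm.
Only numpy, scipy, OpenCV 4.12 (cv2) and the standard library are available. Lean on these libraries where they do the work, as an engineer would, in place of code of your own. Each camera call takes 0.05 s, during which the arm holds its last target. There are 200 camera calls.

TASK

Shut down the air manifold for the day: first press the red knob down, turn it clockwise to the yellow mark and let it pop up there, with every attachment still plugged in. Then free each attachment by pulling its coupling's sprung brass sleeve back until it pops loose, let the sleeve snap fully forward, draw the attachment out, and lay it down flat on the floor of the steel tray. Never turn the knob without pressing it, never drag an attachment out through a closed coupling, and leave the other things on the bench where they are.

Things in the scene. Friction and masses are not known exactly. Their poses are not given: they have to be found in the camera images.
- manifold: aluminium air bar on a blue foot, fixed: 50 mm deep (x), 370 wide (y), top at 100. Origin under its centre; x points away from the couplings. Four level couplings stick out of its -x face: axes at y=+135 (a), 45 (b), -45 (c), -135 (d) mm, z=75, open ends (noses) at x=-87. A seated attachment's origin is at x=-88 to -90, popped loose at about -103 (drooping 2 to 3 degrees), clear beyond -130
- sleeve_a (a joint): leftmost (+y) coupling's brass sleeve, m: 0 forward (latched), 0.012 back at its stop (towards the bar, +x). Sprung forward, 4 N rising to 8 N. From about 0.0045 the latch opens, and from there to the stop a cam pushes the attachment 15 mm out (about 15 to 20 N in all to reach the stop); it hangs there by its plug. Let go at the stop, the sleeve snaps forward; let go earlier, it may jam part way
- sleeve_a_grip (a point): on the axis of the leftmost (+y) coupling's sleeve, mid gripping band, moves with it: round band 30 mm across and 24 long (x -12 to +12 mm), then a collar 35 mm across and 4 long at its back (+x) end; axes as the manifold's. 12 mm behind the nose when forward; the attachments' flanges begin 13 mm ahead (-x)
- sleeve_b (a joint): left-centre coupling's brass sleeve, m: 0 forward (latched), 0.012 back at its stop (towards the bar, +x). Sprung forward, 4 N rising to 8 N. From about 0.0045 the latch opens, and from there to the stop a cam pushes the attachment 15 mm out (about 15 to 20 N in all to reach the stop); it hangs there by its plug. Let go at the stop, the sleeve snaps forward; let go earlier, it may jam part way
- sleeve_b_grip (a point): on the axis of the left-centre coupling's sleeve, mid gripping band, moves with it: round band 30 mm across and 24 long (x -12 to +12 mm), then a collar 35 mm across and 4 long at its back (+x) end; axes as the manifold's. 12 mm behind the nose when forward; the attachments' flanges begin 13 mm ahead (-x)
- sleeve_c (a joint): right-centre coupling's brass sleeve, m: 0 forward (latched), 0.012 back at its stop (towards the bar, +x). Sprung forward, 4 N rising to 8 N. From about 0.0045 the latch opens, and from there to the stop a cam pushes the attachment 15 mm out (about 15 to 20 N in all to reach the stop); it hangs there by its plug. Let go at the stop, the sleeve snaps forward; let go earlier, it may jam part way
- sleeve_c_grip (a point): on the axis of the right-centre coupling's sleeve, mid gripping band, moves with it: round band 30 mm across and 24 long (x -12 to +12 mm), then a collar 35 mm across and 4 long at its back (+x) end; axes as the manifold's. 12 mm behind the nose when forward; the attachments' flanges begin 13 mm ahead (-x)
- gauge: Pressure gauge, black grip block, 110 to 180 g. Starts in a coupling; may be absent. x axis: along the plug, away from the head; z up as plugged in. Origin on the plug axis at the flange face. 14 mm square plug at x 0 to 40 mm; 24 mm round flange 4 thick; grip block x -4 to -44, 22 wide (y), z -12 to +22; then the head: dial 48 mm across, 18 thick, flat, centre x=-66
- nozzle: Blow nozzle, orange grip block, 100 to 160 g. Starts in a coupling; may be absent. x axis: along the plug, away from the head; z up as plugged in. Origin on the plug axis at the flange face. 14 mm square plug at x 0 to 40 mm; 24 mm round flange 4 thick; grip block x -4 to -44, 22 wide (y), z -12 to +22; then the head: tube 18 then 10 mm thick out to x=-88
- chuck: Tyre chuck, green grip block, 100 to 170 g. Starts in a coupling; may be absent. x axis: along the plug, away from the head; z up as plugged in. Origin on the plug axis at the flange face. 14 mm square plug at x 0 to 40 mm; 24 mm round flange 4 thick; grip block x -4 to -44, 22 wide (y), z -12 to +22; then the head: brass barrel 22 mm thick, rubber end at x=-80
- valve: fixed grey vent valve block 85 x 85 mm, 50 mm high, with the red press-and-turn knob on top; origin under its centre. Either side of the manifold
- vent_grip (a point): on the red knob's axis at gripping height, 87 mm above the bench with the knob up; moves with it. The knob's grip bar is 40 mm long (along x), 14 wide (y), 66 to 98 mm above the bench; a 42 mm disc lies under it. White mark on the bar's -x end: points at the green mark when running, at the yellow one when vented
- vent_press (a joint): how far the knob is pressed, m: 0 up, 0.008 at its stop; spring 4 N at 0 to 10 N at 0.008. It turns only when pressed at least 0.0055, and pops up only at running and at vented
- vent_turn (a joint): turn of the knob, rad, clockwise seen from above: 0 running (locked while up), 1.2 vented (stop). Let go beyond about 1.12 it pops up and locks; let go before, it stays down and can be gripped, pressed and turned on
- tray: loose dark steel tray, 300 mm (x) by 180 (y), 25 high, walls and floor 4 thick, 0.9 kg; origin under its centre
- tape: roll of yellow tape lying flat, 90 mm across, 22 mm high: bystander, leave it alone. Origin at the centre of its underside
- cup_brush: red and steel wire cup brush, 64 mm across, 48 mm high: bystander, leave it alone. Origin at the centre of its underside
- nut_bowl: steel bowl, 100 mm across, 45 mm high: bystander, leave it alone. Origin at the centre of its underside
- sanding_block: blue sanding block, 70 x 110 x 30 mm: bystander, leave it alone. Origin at the centre of its underside
- sleeve_d (a joint): rightmost (-y) coupling's brass sleeve, m: 0 forward (latched), 0.012 back at its stop (towards the bar, +x). Sprung forward, 4 N rising to 8 N. From about 0.0045 the latch opens, and from there to the stop a cam pushes the attachment 15 mm out (about 15 to 20 N in all to reach the stop); it hangs there by its plug. Let go at the stop, the sleeve snaps forward; let go earlier, it may jam part way
- sleeve_d_grip (a point): on the axis of the rightmost (-y) coupling's sleeve, mid gripping band, moves with it: round band 30 mm across and 24 long (x -12 to +12 mm), then a collar 35 mm across and 4 long at its back (+x) end; axes as the manifold's. 12 mm behind the nose when forward; the attachments' flanges begin 13 mm ahead (-x)
- filter: Air filter, blue grip block, 90 to 160 g. Starts in a coupling; may be absent. x axis: along the plug, away from the head; z up as plugged in. Origin on the plug axis at the flange face. 14 mm square plug at x 0 to 40 mm; 24 mm round flange 4 thick; grip block x -4 to -44, 22 wide (y), z -12 to +22; then the head: amber cylinder 24 mm thick, end at x=-82

How it is judged:
By the outcome, as a careful person would: the job done as asked, in the order asked, and still so for the second after the job is handed in, with the robot touching nothing.
Of gauge, nozzle, chuck, filter only 3 to 4 are there at a start; the rules pass over those that are not, and their reading is None.
At some moment in a run one of tray may be knocked a few centimetres aside while the robot is not near it.
Once in a run the grip may slacken for a moment while it holds something.
It also fails if it takes over 208 s, if anything falls off the work surface, if the arm or the gripper's body presses on something with over 40 N, if the wrist force passes 120 N, or if a joint passes its speed limit or range.

## Working session

There is one attempt and no reset: what is moved stays moved. The work goes in short steps, Python scripts to look and compute and a shell command to move; the robot and the scene stay as the last step left them, time stands still between calls to the robot, and variables do not carry over. Pictures are saved under pics/ and viewed, about 12 in all and at most 16, crops included, and the job is handed in when it is done.

```bash
mkdir -p pics; cat > h.py <<'E'
import numpy as np, cv2
from plant import status, grab_frame, ticket, ctrl
from scipy.spatial.transform import Rotation as R
def st(): return status.state()
def grab(name):
    s=st(); f=grab_frame(name)
    if 'mount' in f:
        q=s['eef_rot']; T=np.eye(4); T[:3,:3]=R.from_quat([q[1],q[2],q[3],q[0]]).as_matrix(); T[:3,3]=s['tcp_pos']
        f['T']=T@np.array(f['mount'])
    else:
        M=np.eye(4); M[:3,:3]=cv2.Rodrigues(np.array(f['rvec'],float))[0]; M[:3,3]=np.ravel(f['tvec']); f['T']=np.linalg.inv(M)
    return f
def cloud(f):
    z=f['range_z'].astype(float); v,u=np.mgrid[:z.shape[0],:z.shape[1]]
    P=np.stack([(u-f['cx'])/f['fx']*z,(v-f['cy'])/f['fy']*z,z],-1)
    W=P@f['T'][:3,:3].T+f['T'][:3,3]; W[z<=0]=np.nan; return W
def save(f,n,s=1.5,crop=None):
    c=f['color'][...,::-1]
    if crop: c=c[crop[1]:crop[3],crop[0]:crop[2]]
    cv2.imwrite('pics/'+n,cv2.resize(c,None,fx=s,fy=s))
E
python3 - <<'E'
from h import *
s=st(); print(s['clock'],s['tcp_pos'],s['eef_rot'],ctrl.pinch_z)
ims=[]
for n in('scene','side'):
    f=grab(n); np.savez(n+'.npz',W=cloud(f),**{k:f[k] for k in('color','T','fx','fy','cx','cy')}); save(f,n+'0.png',1.56)
    print(n,f['T'][:3,3].round(),f['T'][:3,2].round(2))
E
```

```text
0.0 [6.24636325e+02 1.60087001e-02 2.04857676e+02] [ 0.49977323  0.49964575  0.50029815 -0.50028252] -18.8
scene [1273.  135.  815.] [-0.71 -0.13 -0.69]
side [ 342. -598.  875.] [ 0.2   0.57 -0.8 ]
```

View pics/scene0.png

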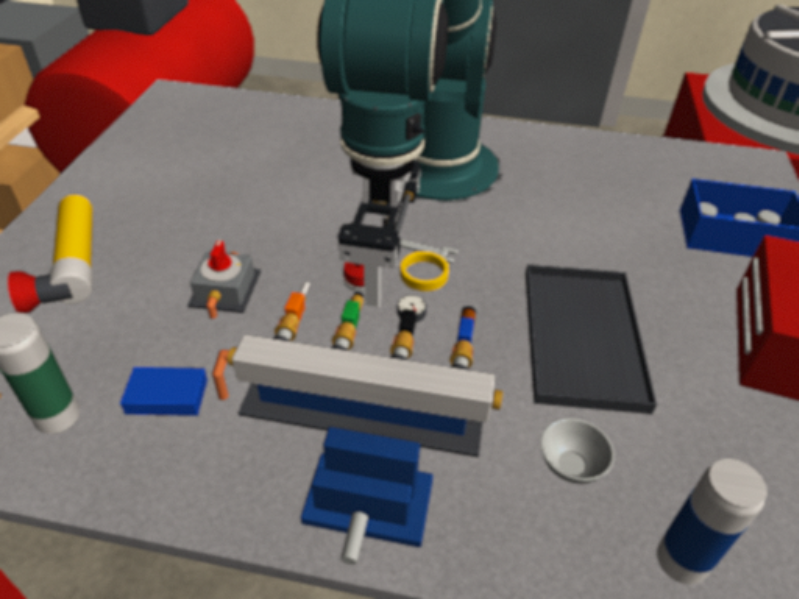

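View pics/side0.png

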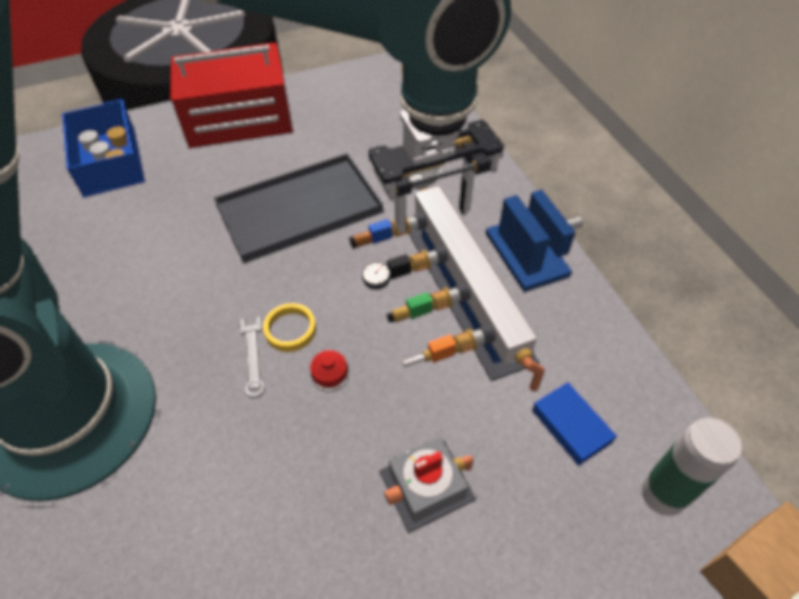

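The scene picture shows, by coupling: filter a (463,335), gauge b (405,330), chuck c (348,320) and nozzle d (290,315). The valve is at (222,275) and the tray at (590,335). The side view agrees, with the knob at (428,465). Next I measure from the depth and colour data.

```bash
python3 - <<'E'
from h import *
for n in('scene','side'):
    d=np.load(n+'.npz'); W=d['W']; c=d['color'].astype(int); hsv=cv2.cvtColor(d['color'],cv2.COLOR_RGB2HSV).astype(int)
    z=W[...,2]; x=W[...,0]; y=W[...,1]; H,S,V=hsv[...,0],hsv[...,1],hsv[...,2]
    print(n,'table z',np.nanmedian(z[(x>500)&(x<600)&(abs(y)<300)]))
    def rect(m,l):
        m=m&np.isfinite(z); k,lab,stt,_=cv2.connectedComponentsWithStats(m.astype(np.uint8))
        if k<2: print(l,'none');return
        m=lab==1+np.argmax(stt[1:,4]); p=W[m][:,:2].astype(np.float32); r=cv2.minAreaRect(p)
        print(l,m.sum(),'med',np.nanmedian(W[m],0).round(1),'rect',np.round(r[0],1),np.round(r[1],1),round(r[2],2))
    ws=(x>350)&(x<1000)&(abs(y)<420)
    rect(ws&(z>93)&(z<106)&(S<60)&(V>120),'bar top')
    rect(ws&(z>40)&(z<57)&(S<60)&(y<-150),'valve top')
    red=((H<8)|(H>172))&(S>150)&(V>80)
    rect(ws&red&(z>85)&(y<-180),'knob')
    rect(ws&red&(z<85)&(y>-180),'brush')
    for l,a,b in(('orange',8,16),('green',50,80),('blue',108,125)):
        rect(ws&(H>=a)&(H<=b)&(S>130)&(z>75)&(z<110),l)
    rect(ws&(V<60)&(z>85)&(z<105)&(y<150)&(y>-50)&(x<720),'black')
    rect(ws&(H>=22)&(H<=33)&(S>130)&(z<30),'tape')
    rect(ws&(V<95)&(z<12)&(z>-6)&(y>80),'tray floor'); rect(ws&(V<95)&(z>18)&(z<32)&(y>80),'tray rim')
    rect((x>350)&(x<1100)&(y>100)&(z>30)&(z<60)&(S<60)&(V>100),'bowl')
E
```

```text
scene table z 0.5491108922715284
bar top 3106 med [694.9  -5.5  99.1] rect [692.1 -11.8] [ 53.5 369.3] 0.32
valve top 557 med [ 506.1 -299.5   49.4] rect [ 488.3 -312. ] [87.7 85.7] 4.42
knob 68 med [ 494.6 -308.7   94.6] rect [ 490.7 -311. ] [36.1 14.2] 3.49
brush 133 med [432.1 -86.5  33.6] rect [425.4 -91.6] [41.6 30.9] 13.54
orange 156 med [ 587.7 -143.8   93.6] rect [ 591.9 -145.7] [66.8 23. ] 4.48
green 124 med [587.3 -55.1  94. ] rect [582.1 -56.5] [40.2 20.7] 1.61
blue 1135 med [881.5  33.2 103.3] rect [874.8  30.8] [118.7  26.9] 89.82
black 117 med [587.   33.1  94.1] rect [582.4  32.7] [35.8 21.6] 0.34
tape 292 med [404.3  33.8  17.6] rect [386.6  28.8] [72.  87.3] 0.46
tray floor 4591 med [489.  321.3   3.2] rect [472.7 319.5] [262.  169.6] 5.6
tray rim 488 med [589.  318.7  22.9] rect [481.7 316.2] [281.3 179. ] 5.61
bowl 406 med [702.4 291.3  42.6] rect [725.2 297.8] [98.1 99.5] 64.53
side table z 70.27833794990158
bar top 2121 med [690.7 -42.1  99.7] rect [692.  -11.5] [ 51.4 372.9] 0.32
valve top 1147 med [ 481.  -325.8   50.3] rect [ 488.1 -313.4] [85.5 85.2] 3.83
knob 96 med [ 488.9 -317.3   96.5] rect [ 486.5 -313.7] [36.7 14.3] 5.49
brush 400 med [409.9 -91.   35.7] rect [411.9 -86.1] [56.2 55.9] 46.28
orange 189 med [ 578.9 -153.9   93.7] rect [ 582.8 -149.8] [21.  46.4] 87.37
green 120 med [579.6 -66.1  93.6] rect [578.4 -62.4] [33.2 17.6] 4.11
blue 414 med [807.2  11.3 102.8] rect [819.1  24.7] [ 32.5 115.4] 0.02
black 57 med [576.5  22.9  92.8] rect [577.6  23.2] [ 9.2 35.4] 83.43
tape 228 med [384.3  26.8  20.3] rect [383.5  26.4] [66.5 87.5] 0.39
tray floor 277 med [508.6 398.7   6.6] rect [486.6 329.5] [260.5 157.6] 5.22
tray rim 215 med [487.3 228.2  22.7] rect [489.7 229.9] [277.5  34.9] 12.04
bowl 127 med [423.3 571.1  52.3] rect [422.8 570.4] [ 12.4 145. ] 81.76
```

```bash
R='{"dx":-136.4,"dy":-312.6,"dz":-50,"az":94,"hand":140}'; python3 -m inch '[{"dx":-136.4,"dy":-312.6,"dz":-50,"az":94,"hand":140},{"dx":-136.4,"dy":-312.6,"dz":-50,"az":94,"hand":140},{"dx":-136.4,"dy":-312.6,"dz":-50,"az":94,"hand":140},{"dx":-136.4,"dy":-312.6,"dz":-50,"az":94,"hand":140},{"dx":-136.4,"dy":-312.6,"dz":-50,"az":94,"hand":140},{"dx":-136.4,"dy":-312.6,"dz":-50,"az":94,"hand":140},{"dx":-136.4,"dy":-312.6,"dz":-50,"az":94,"hand":140},{"dx":-136.4,"dy":-312.6,"dz":-50,"az":94,"hand":140},{"dx":-136.4,"dy":-312.6,"dz":-50,"az":94,"hand":140},{"dx":-136.4,"dy":-312.6,"dz":-50,"az":94,"hand":140},{"dx":-136.4,"dy":-312.6,"dz":-50,"az":94,"hand":140},{"dx":-136.4,"dy":-312.6,"dz":-50,"az":94,"hand":140}]' 60
cat >> h.py <<'E'
def rep():
    s=st(); q=s['eef_rot']; M=R.from_quat([q[1],q[2],q[3],q[0]]).as_matrix()
    print('t',round(s['clock'],2),'tcp',np.round(s['tcp_pos'],1),'jawyaw',round(np.degrees(np.arctan2(M[1,1],M[0,1])),1),'down',M[:,0].round(3),'F',np.round(s['contact_force'],1),'gap',round(s['finger_gap'],1),'j7',round(s['joint_positions'][6],2))
E
python3 -c "from h import *;rep()"
```

```text
t 0.1 tcp [624.7  -0.  204.9] jawyaw -0.0 down [-0.001 -0.    -1.   ] F [-1.   0.2  0.6] gap 94.1 j7 -0.05invalid input at $[0]: expected keys hand, dx, dy, dz, ax, ay, az
```

```bash
python3 -m inch '[{"hand":140,"dx":-136.4,"dy":-312.6,"dz":-50,"ax":0,"ay":0,"az":94},{"hand":140,"dx":-136.4,"dy":-312.6,"dz":-50,"ax":0,"ay":0,"az":94},{"hand":140,"dx":-136.4,"dy":-312.6,"dz":-50,"ax":0,"ay":0,"az":94},{"hand":140,"dx":-136.4,"dy":-312.6,"dz":-50,"ax":0,"ay":0,"az":94},{"hand":140,"dx":-136.4,"dy":-312.6,"dz":-50,"ax":0,"ay":0,"az":94},{"hand":140,"dx":-136.4,"dy":-312.6,"dz":-50,"ax":0,"ay":0,"az":94},{"hand":140,"dx":-136.4,"dy":-312.6,"dz":-50,"ax":0,"ay":0,"az":94},{"hand":140,"dx":-136.4,"dy":-312.6,"dz":-50,"ax":0,"ay":0,"az":94},{"hand":140,"dx":-136.4,"dy":-312.6,"dz":-50,"ax":0,"ay":0,"az":94},{"hand":140,"dx":-136.4,"dy":-312.6,"dz":-50,"ax":0,"ay":0,"az":94},{"hand":140,"dx":-136.4,"dy":-312.6,"dz":-50,"ax":0,"ay":0,"az":94},{"hand":140,"dx":-136.4,"dy":-312.6,"dz":-50,"ax":0,"ay":0,"az":94}]' 60; python3 -c "from h import *;rep()"
```

```text
clock: 1.1
tcp_pos: [487.9, -313.2, 155.0]
eef_rot: [0.705, 0.052, 0.705, -0.051]
contact_force: [-0.4, 0.8, -0.5]
finger_gap: 42.5
t 1.1 tcp [ 487.9 -313.2  155. ] jawyaw 81.7 down [-0.001  0.    -1.   ] F [-0.4  0.8 -0.5] gap 42.5 j7 1.88
```

```bash
python3 -m inch '[{"hand":140,"dx":0.5,"dy":0.6,"dz":-20,"ax":0,"ay":0,"az":6},{"hand":140,"dx":0.5,"dy":0.6,"dz":-20,"ax":0,"ay":0,"az":12.3},{"hand":140,"dx":0.5,"dy":0.6,"dz":-20,"ax":0,"ay":0,"az":12.3},{"hand":140,"dx":0.5,"dy":0.6,"dz":-20,"ax":0,"ay":0,"az":12.3}]'; python3 - <<'E'
from h import *
rep(); f=grab('wrist'); save(f,'w1.png',1.2); W=cloud(f); x,y,z=W[...,0],W[...,1],W[...,2]
hsv=cv2.cvtColor(f['color'],cv2.COLOR_RGB2HSV).astype(int); H,S,V=hsv[...,0],hsv[...,1],hsv[...,2]
red=((H<8)|(H>172))&(S>150)&(V>60)
for l,m in(('knob',red&(z>90)&(z<104)),('valve',(z>44)&(z<55)&(S<60))):
    print(l,m.sum(),np.nanmedian(W[m],0) if m.any() else '')
    if m.any(): print(cv2.minAreaRect(W[m][:,:2].astype(np.float32)))
E
```

```text
clock: 1.43
tcp_pos: [489.0, -312.1, 135.4]
eef_rot: [0.707, -0.021, 0.707, 0.022]
contact_force: [-0.0, -0.2, 0.0]
finger_gap: 42.6
t 1.43 tcp [ 489.  -312.1  135.4] jawyaw 93.5 down [-0.  0. -1.] F [-0.  -0.2  0. ] gap 42.6 j7 2.06
knob 919 [ 488.26565255 -312.12563839   97.58304848]
((486.6615905761719, -313.09454345703125), (39.17292785644531, 13.583698272705078), 3.698744773864746)
valve 7730 [ 473.52979956 -319.22426156   50.39175479]
((501.6175842285156, -401.55487060546875), (90.70687866210938, 272.0962829589844), 9.942124366760254)
```

View pics/w1.png

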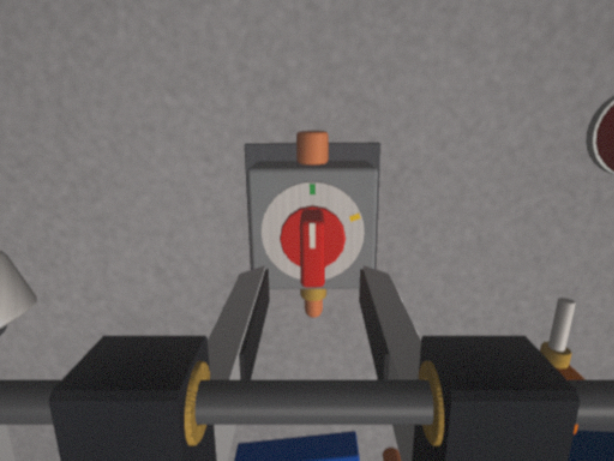

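The knob lies midway between the fingers, at (312,245). The green mark is at (312,188) and the yellow mark at (355,217), clockwise of it. I'll descend, grip, and press.

```bash
python3 -m inch '[{"hand":140,"dx":-1,"dy":-0.7,"dz":-35,"ax":0,"ay":0,"az":0.3},{"hand":140,"dx":-1,"dy":-0.7,"dz":-65,"ax":0,"ay":0,"az":0.3},{"hand":140,"dx":-1,"dy":-0.7,"dz":-65,"ax":0,"ay":0,"az":0.3},{"hand":255,"dx":-1,"dy":-0.7,"dz":-65,"ax":0,"ay":0,"az":0.3},{"hand":255,"dx":-1,"dy":-0.7,"dz":-65,"ax":0,"ay":0,"az":0.3},{"hand":255,"dx":-1,"dy":-0.7,"dz":-65,"ax":0,"ay":0,"az":0.3},{"hand":255,"dx":-1,"dy":-0.7,"dz":-65,"ax":0,"ay":0,"az":0.3},{"hand":255,"dx":-1,"dy":-0.7,"dz":-65,"ax":0,"ay":0,"az":0.3}]' 60; python3 -c "from h import *;rep()"
python3 -m inch '[{"hand":255,"dx":0,"dy":0,"dz":-3,"ax":0,"ay":0,"az":0},{"hand":255,"dx":0,"dy":0,"dz":-6,"ax":0,"ay":0,"az":0},{"hand":255,"dx":0,"dy":0,"dz":-8,"ax":0,"ay":0,"az":0},{"hand":255,"dx":0,"dy":0,"dz":-8.5,"ax":0,"ay":0,"az":0},{"hand":255,"dx":0,"dy":0,"dz":-8.5,"ax":0,"ay":0,"az":0}]';  python3 -c "from h import *;rep()"
```

```text
clock: 2.15
tcp_pos: [488.5, -313.0, 71.3]
eef_rot: [0.707, -0.025, 0.706, 0.024]
contact_force: [-0.5, -2.5, 3.1]
finger_gap: 13.9
t 2.15 tcp [ 488.5 -313.    71.3] jawyaw 94.0 down [ 0.001 -0.001 -1.   ] F [-0.5 -2.5  3.1] gap 13.9 j7 2.05
clock: 2.57
tcp_pos: [488.6, -313.0, 63.2]
eef_rot: [0.707, -0.025, 0.706, 0.024]
contact_force: [-4.1, 2.4, 17.2]
finger_gap: 13.6
t 2.57 tcp [ 488.6 -313.    63.2] jawyaw 94.0 down [ 0.001 -0.001 -1.   ] F [-4.1  2.4 17.2] gap 13.6 j7 2.05
```

```bash
python3 -m inch '[{"hand":255,"dx":0,"dy":0,"dz":0,"ax":0,"ay":0,"az":-7},{"hand":255,"dx":0,"dy":0,"dz":0,"ax":0,"ay":0,"az":-14},{"hand":255,"dx":0,"dy":0,"dz":0,"ax":0,"ay":0,"az":-21},{"hand":255,"dx":0,"dy":0,"dz":0,"ax":0,"ay":0,"az":-28},{"hand":255,"dx":0,"dy":0,"dz":0,"ax":0,"ay":0,"az":-35},{"hand":255,"dx":0,"dy":0,"dz":0,"ax":0,"ay":0,"az":-42},{"hand":255,"dx":0,"dy":0,"dz":0,"ax":0,"ay":0,"az":-49},{"hand":255,"dx":0,"dy":0,"dz":0,"ax":0,"ay":0,"az":-56},{"hand":255,"dx":0,"dy":0,"dz":0,"ax":0,"ay":0,"az":-62},{"hand":255,"dx":0,"dy":0,"dz":0,"ax":0,"ay":0,"az":-67},{"hand":255,"dx":0,"dy":0,"dz":0,"ax":0,"ay":0,"az":-70},{"hand":255,"dx":0,"dy":0,"dz":0,"ax":0,"ay":0,"az":-70}]'; python3 -c "from h import *;rep();print(st()['torque'])"
```

```text
clock: 3.57
tcp_pos: [488.4, -313.6, 63.2]
eef_rot: [0.593, 0.386, 0.592, -0.387]
contact_force: [-4.6, -2.0, 17.1]
finger_gap: 13.2
t 3.57 tcp [ 488.4 -313.6   63.2] jawyaw 23.8 down [ 0.001 -0.002 -1.   ] F [-4.6 -2.  17.1] gap 13.2 j7 0.99
[-0.33058213  1.39773403  0.3379294 ]
```

Turned and still pressed. I'll release, rise, and look.

```bash
python3 -m inch '[{"hand":140,"dx":0,"dy":0,"dz":0,"ax":0,"ay":0,"az":0},{"hand":140,"dx":0,"dy":0,"dz":0,"ax":0,"ay":0,"az":0},{"hand":140,"dx":0,"dy":0,"dz":0,"ax":0,"ay":0,"az":0},{"hand":140,"dx":0,"dy":0,"dz":35,"ax":0,"ay":0,"az":0},{"hand":140,"dx":0,"dy":0,"dz":75,"ax":0,"ay":0,"az":0},{"hand":140,"dx":0,"dy":0,"dz":95,"ax":0,"ay":0,"az":7},{"hand":140,"dx":0,"dy":0,"dz":95,"ax":0,"ay":0,"az":14},{"hand":140,"dx":0,"dy":0,"dz":95,"ax":0,"ay":0,"az":14}]'; python3 - <<'E'
from h import *
rep(); f=grab('wrist'); save(f,'w2.png',1.2); W=cloud(f); z=W[...,2]
hsv=cv2.cvtColor(f['color'],cv2.COLOR_RGB2HSV).astype(int); H,S,V=hsv[...,0],hsv[...,1],hsv[...,2]
m=((H<8)|(H>172))&(S>150)&(V>60)&(z>84)&(z<104)
print(np.nanmedian(W[m],0),cv2.minAreaRect(W[m][:,:2].astype(np.float32)))
E
```

```text
clock: 4.23
tcp_pos: [488.7, -313.0, 158.4]
eef_rot: [0.637, 0.308, 0.636, -0.308]
contact_force: [-0.1, -0.5, -0.8]
finger_gap: 42.5
t 4.23 tcp [ 488.7 -313.   158.4] jawyaw 38.4 down [ 0.002 -0.001 -1.   ] F [-0.1 -0.5 -0.8] gap 42.5 j7 1.21
[ 487.32832446 -312.58209006   97.48546698] ((512.8142700195312, -236.40048217773438), (194.3136444091797, 33.366416931152344), 71.07803344726562)
```

View pics/w2.png

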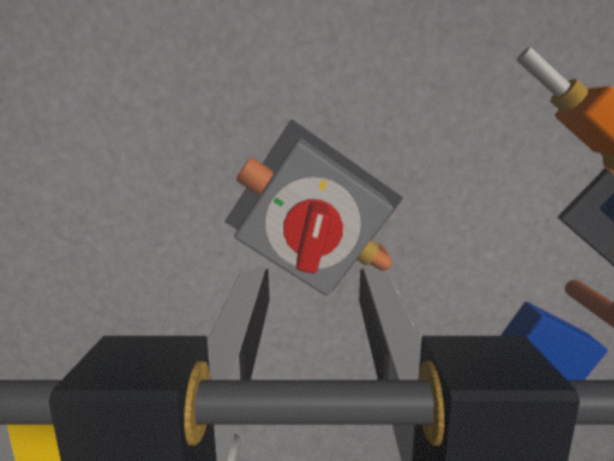

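The picture shows the knob up, its top at z 97.5, with its white mark at the yellow mark (322,185). Next is the nozzle, coupling d.

```bash
python3 -m inch '[{"hand":118,"dx":20,"dy":27,"dz":-2,"ax":0,"ay":0,"az":7},{"hand":118,"dx":40,"dy":54,"dz":-4,"ax":0,"ay":0,"az":14},{"hand":118,"dx":62,"dy":82,"dz":-6,"ax":0,"ay":0,"az":21},{"hand":118,"dx":85,"dy":110,"dz":-8,"ax":0,"ay":0,"az":28},{"hand":118,"dx":108,"dy":138,"dz":-8,"ax":0,"ay":0,"az":35},{"hand":118,"dx":132,"dy":166,"dz":-8,"ax":0,"ay":0,"az":42},{"hand":118,"dx":132,"dy":166,"dz":-8,"ax":0,"ay":0,"az":49},{"hand":118,"dx":132,"dy":166,"dz":-8,"ax":0,"ay":0,"az":52},{"hand":118,"dx":132,"dy":166,"dz":-8,"ax":0,"ay":0,"az":52},{"hand":118,"dx":132,"dy":166,"dz":-8,"ax":0,"ay":0,"az":52}]'; cat >> h.py <<'E'
def sleeve(yc,f=None,xr=(560,680)):
    f=f or grab('wrist'); W=cloud(f); x,y,z=W[...,0],W[...,1],W[...,2]
    for a in np.arange(xr[0],xr[1],4):
        m=(x>=a)&(x<a+4)&(abs(y-yc)<24)&(z>66)
        if m.sum()>8: print(a+2,'y',np.nanpercentile(y[m],2).round(1),np.nanpercentile(y[m],98).round(1),'zmax',np.nanpercentile(z[m],98).round(1),f['color'][m].mean(0).astype(int),m.sum())
    return f
E
python3 - <<'E'
from h import *
rep(); f=sleeve(-147); save(f,'w3.png',1.2)
E
```

```text
clock: 5.12
tcp_pos: [619.5, -146.9, 147.9]
eef_rot: [0.707, 0.002, 0.708, -0.002]
contact_force: [-0.2, 0.6, 0.1]
finger_gap: 50.4
t 5.12 tcp [ 619.5 -146.9  147.9] jawyaw 89.7 down [-0.002  0.    -1.   ] F [-0.2  0.6  0.1] gap 50.4 j7 1.67
562 y -157.4 -137.8 zmax 96.2 [161  94  50] 227
566 y -158.1 -137.3 zmax 96.4 [199 108  47] 193
570 y -158.2 -137.3 zmax 96.6 [199 108  46] 192
574 y -158.3 -137.3 zmax 96.8 [198 108  46] 187
578 y -158.4 -137.3 zmax 96.7 [199 108  46] 185
582 y -157.8 -137.3 zmax 96.9 [201 108  44] 186
586 y -157.8 -137.2 zmax 97.1 [202 109  44] 183
590 y -170.0 -124.1 zmax 262.9 [69 63 59] 3245
594 y -170.0 -123.9 zmax 264.0 [91 87 85] 4335
598 y -169.4 -124.0 zmax 263.3 [102  87  77] 810
602 y -158.5 -135.7 zmax 86.4 [158 118  62] 76
606 y -160.9 -133.6 zmax 90.0 [114  92  56] 269
610 y -162.2 -132.6 zmax 90.9 [154 117  67] 226
614 y -162.1 -131.8 zmax 90.8 [157 118  67] 207
618 y -162.1 -132.5 zmax 90.8 [158 119  67] 210
622 y -162.2 -131.8 zmax 90.5 [157 118  67] 212
626 y -161.5 -132.5 zmax 90.8 [153 118  65] 207
630 y -163.5 -131.0 zmax 92.6 [127 103  56] 288
634 y -163.1 -131.6 zmax 92.6 [145 119  69] 78
638 y -157.0 -137.5 zmax 86.5 [151 147 139] 118
642 y -157.3 -137.1 zmax 86.5 [148 147 144] 131
646 y -157.4 -137.1 zmax 86.2 [148 147 143] 133
650 y -160.6 -133.9 zmax 89.6 [83 82 81] 273
654 y -160.6 -133.2 zmax 89.9 [75 74 76] 179
658 y -160.4 -133.1 zmax 89.9 [75 75 77] 165
662 y -160.8 -133.4 zmax 89.8 [76 76 77] 168
666 y -170.2 -123.8 zmax 99.2 [87 85 83] 918
670 y -169.8 -123.9 zmax 100.8 [152 147 142] 434
674 y -169.7 -123.8 zmax 101.0 [188 182 176] 312
678 y -169.7 -124.4 zmax 101.3 [185 179 173] 309
```

View pics/w3.png

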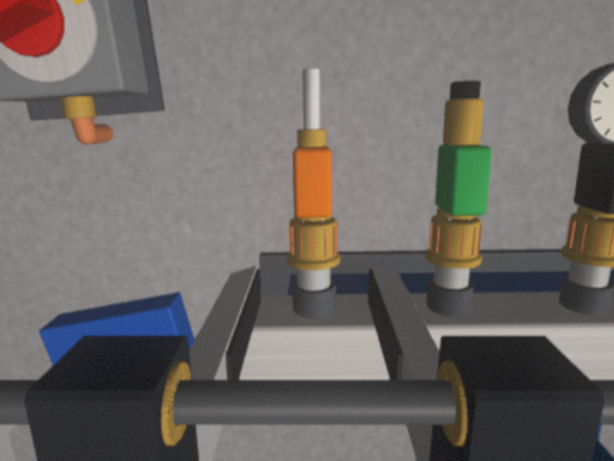

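The sleeve is centred at y −147.3, with its band at x 606–629 and its collar at about 632; these match the expected positions. In the picture it sits midway between the fingers, at (314,245). I'll descend, grip, and pull back.

```bash
python3 -m inch '[{"hand":118,"dx":0.8,"dy":-0.4,"dz":-40,"ax":0,"ay":0,"az":0.5},{"hand":118,"dx":0.8,"dy":-0.4,"dz":-75,"ax":0,"ay":0,"az":0.5},{"hand":118,"dx":0.8,"dy":-0.4,"dz":-91,"ax":0,"ay":0,"az":0.5},{"hand":118,"dx":0.8,"dy":-0.4,"dz":-91,"ax":0,"ay":0,"az":0.5},{"hand":255,"dx":0.8,"dy":-0.4,"dz":-91,"ax":0,"ay":0,"az":0.5},{"hand":255,"dx":0.8,"dy":-0.4,"dz":-91,"ax":0,"ay":0,"az":0.5},{"hand":255,"dx":0.8,"dy":-0.4,"dz":-91,"ax":0,"ay":0,"az":0.5},{"hand":255,"dx":0.8,"dy":-0.4,"dz":-91,"ax":0,"ay":0,"az":0.5}]' 60; python3 -c "from h import *;rep()"; python3 -m inch '[{"hand":255,"dx":3,"dy":0,"dz":0,"ax":0,"ay":0,"az":0},{"hand":255,"dx":6,"dy":0,"dz":0,"ax":0,"ay":0,"az":0},{"hand":255,"dx":9,"dy":0,"dz":0,"ax":0,"ay":0,"az":0},{"hand":255,"dx":12,"dy":0,"dz":0,"ax":0,"ay":0,"az":0},{"hand":255,"dx":13.5,"dy":0,"dz":0,"ax":0,"ay":0,"az":0},{"hand":255,"dx":13.5,"dy":0,"dz":0,"ax":0,"ay":0,"az":0},{"hand":255,"dx":13.5,"dy":0,"dz":0,"ax":0,"ay":0,"az":0}]';python3 -c "from h import *;rep()"
```

```text
clock: 5.83
tcp_pos: [621.8, -147.4, 59.6]
eef_rot: [0.708, -0.003, 0.706, 0.002]
contact_force: [-2.1, 1.0, 7.8]
finger_gap: 29.1
t 5.83 tcp [ 621.8 -147.4   59.6] jawyaw 90.4 down [ 0.002 -0.001 -1.   ] F [-2.1  1.   7.8] gap 29.1 j7 1.67
clock: 6.42
tcp_pos: [633.8, -147.3, 59.5]
eef_rot: [0.707, -0.003, 0.707, 0.003]
contact_force: [-13.8, 1.2, 18.0]
finger_gap: 29.5
t 6.42 tcp [ 633.8 -147.3   59.5] jawyaw 90.4 down [-0.001 -0.    -1.   ] F [-13.8   1.2  18. ] gap 29.5 j7 1.67
```

```bash
python3 -m inch '[{"hand":255,"dx":1,"dy":0,"dz":1,"ax":0,"ay":0,"az":0},{"hand":255,"dx":1.5,"dy":0,"dz":1,"ax":0,"ay":0,"az":0},{"hand":255,"dx":1.5,"dy":0,"dz":1,"ax":0,"ay":0,"az":0}]';python3 - <<'E'
from h import *
rep(); sleeve(-147,xr=(550,608))
E
```

```text
clock: 6.67
tcp_pos: [633.7, -147.3, 59.5]
eef_rot: [0.706, -0.003, 0.709, 0.003]
contact_force: [-19.4, 1.1, 13.5]
finger_gap: 29.4
t 6.67 tcp [ 633.7 -147.3   59.5] jawyaw 90.4 down [-0.004 -0.    -1.   ] F [-19.4   1.1  13.5] gap 29.4 j7 1.67
552 y -157.8 -137.3 zmax 94.8 [200 108  42] 526
556 y -157.9 -137.3 zmax 94.9 [200 108  42] 529
560 y -157.9 -137.1 zmax 95.2 [201 109  42] 532
564 y -158.0 -137.1 zmax 95.5 [202 109  42] 522
568 y -158.0 -137.4 zmax 95.8 [203 109  42] 513
572 y -158.1 -137.3 zmax 95.7 [203 110  43] 513
576 y -157.8 -137.0 zmax 96.0 [204 110  43] 479
580 y -157.6 -137.1 zmax 96.1 [204 110  44] 481
584 y -157.2 -137.8 zmax 95.4 [185 102  44] 233
588 y -158.3 -136.2 zmax 85.7 [155 123  71] 274
592 y -154.4 -140.7 zmax 81.8 [168 164 158] 249
596 y -153.9 -141.1 zmax 81.8 [160 157 152] 198
600 y -170.7 -123.4 zmax 181.3 [38 38 39] 4513
604 y -170.2 -123.8 zmax 181.6 [62 58 53] 3783
608 y -169.8 -124.3 zmax 181.5 [78 76 74] 5291
```

It has popped: the block's back end is at x≈585. I'll release at the stop, rise, and check that the sleeve snapped forward.

```bash
python3 -m inch '[{"hand":118,"dx":0,"dy":0,"dz":0,"ax":0,"ay":0,"az":0},{"hand":118,"dx":0,"dy":0,"dz":0,"ax":0,"ay":0,"az":0},{"hand":118,"dx":0,"dy":0,"dz":0,"ax":0,"ay":0,"az":0},{"hand":118,"dx":0,"dy":0,"dz":40,"ax":0,"ay":0,"az":0},{"hand":118,"dx":0,"dy":0,"dz":75,"ax":0,"ay":0,"az":0},{"hand":118,"dx":-33,"dy":0,"dz":75,"ax":0,"ay":0,"az":0},{"hand":118,"dx":-70,"dy":0,"dz":75,"ax":0,"ay":0,"az":0},{"hand":118,"dx":-70,"dy":0,"dz":75,"ax":0,"ay":0,"az":0}]';python3 - <<'E'
from h import *
rep(); f=sleeve(-147,xr=(590,650)); W=cloud(f); 
m=(abs(W[...,1]+147)<13)&(W[...,2]>92)&(W[...,2]<100)&(W[...,0]<592); print(cv2.minAreaRect(W[m][:,:2].astype(np.float32)))
sleeve(-147,grab('side'),(540,650))
E
```

```text
clock: 7.38
tcp_pos: [560.4, -147.5, 134.1]
eef_rot: [0.706, -0.003, 0.708, 0.002]
contact_force: [0.0, -0.6, 0.4]
finger_gap: 50.6
t 7.38 tcp [ 560.4 -147.5  134.1] jawyaw 90.4 down [-0.003 -0.001 -1.   ] F [ 0.  -0.6  0.4] gap 50.6 j7 1.71
592 y -154.2 -140.9 zmax 81.8 [158 151 143] 85
596 y -153.8 -140.9 zmax 81.9 [151 147 143] 78
600 y -151.2 -143.8 zmax 82.1 [151 149 144] 51
604 y -159.8 -135.2 zmax 88.2 [86 75 59] 374
608 y -161.9 -133.1 zmax 90.2 [126  99  56] 264
612 y -162.0 -132.1 zmax 90.5 [151 111  61] 203
616 y -162.1 -132.8 zmax 90.9 [151 112  61] 196
620 y -162.8 -132.6 zmax 90.4 [150 111  61] 191
624 y -162.1 -131.9 zmax 90.9 [151 112  60] 191
628 y -163.4 -131.0 zmax 92.0 [121  95  51] 304
632 y -162.5 -130.6 zmax 92.7 [137 110  58] 175
640 y -156.5 -138.0 zmax 86.3 [146 142 132] 104
644 y -157.5 -137.0 zmax 85.9 [141 140 136] 117
648 y -160.7 -133.6 zmax 84.1 [78 77 75] 92
((564.1699829101562, -147.32330322265625), (38.934478759765625, 21.48552894592285), 0.09705635160207748)
542 y -170.2 -124.6 zmax 549.2 [86 90 86] 119
546 y -170.0 -128.7 zmax 546.6 [106  97  78] 
[... 525 characters left out ...]
-168.9 -125.5 zmax 511.9 [ 94 114 113] 39
598 y -168.9 -124.0 zmax 509.4 [ 92 111 110] 32
602 y -169.0 -123.7 zmax 506.5 [107 116 114] 30
606 y -169.4 -127.5 zmax 501.8 [105  96  80] 36
610 y -161.7 -139.7 zmax 452.4 [138 109  74] 18
614 y -161.9 -146.3 zmax 90.3 [158 115  70] 17
618 y -162.9 -146.1 zmax 91.0 [159 117  73] 16
622 y -161.3 -146.6 zmax 90.8 [161 117  71] 16
626 y -162.6 -146.8 zmax 91.8 [155 116  71] 16
630 y -163.2 -146.8 zmax 91.7 [131 105  68] 20
634 y -163.7 -147.4 zmax 93.1 [139 122 102] 11
638 y -157.2 -144.2 zmax 87.6 [161 152 145] 10
642 y -156.9 -145.7 zmax 86.9 [162 156 154] 11
646 y -157.2 -142.3 zmax 86.2 [148 143 141] 15
650 y -160.7 -144.9 zmax 90.1 [92 90 91] 19
```

The sleeve is fully forward and the block centre is at (564.2,−147.3). I'll grip it and draw it out.

```bash
python3 -m inch '[{"hand":118,"dx":3.8,"dy":0.2,"dz":-35,"ax":0,"ay":0,"az":0},{"hand":118,"dx":3.8,"dy":0.2,"dz":-66,"ax":0,"ay":0,"az":0},{"hand":118,"dx":3.8,"dy":0.2,"dz":-66,"ax":0,"ay":0,"az":0},{"hand":255,"dx":3.8,"dy":0.2,"dz":-66,"ax":0,"ay":0,"az":0},{"hand":255,"dx":3.8,"dy":0.2,"dz":-66,"ax":0,"ay":0,"az":0},{"hand":255,"dx":3.8,"dy":0.2,"dz":-66,"ax":0,"ay":0,"az":0},{"hand":255,"dx":3.8,"dy":0.2,"dz":-66,"ax":0,"ay":0,"az":0},{"hand":255,"dx":3.8,"dy":0.2,"dz":-66,"ax":0,"ay":0,"az":0}]' 45; python3 -c "from h import *;rep()"; python3 -m inch '[{"hand":255,"dx":-6,"dy":0,"dz":0,"ax":0,"ay":0,"az":0},{"hand":255,"dx":-14,"dy":0,"dz":0,"ax":0,"ay":0,"az":0},{"hand":255,"dx":-24,"dy":0,"dz":0,"ax":0,"ay":0,"az":0},{"hand":255,"dx":-36,"dy":0,"dz":0,"ax":0,"ay":0,"az":0},{"hand":255,"dx":-48,"dy":0,"dz":0,"ax":0,"ay":0,"az":0},{"hand":255,"dx":-60,"dy":0,"dz":20,"ax":0,"ay":0,"az":0},{"hand":255,"dx":-60,"dy":0,"dz":55,"ax":0,"ay":0,"az":0},{"hand":255,"dx":-60,"dy":0,"dz":80,"ax":0,"ay":0,"az":0},{"hand":255,"dx":-60,"dy":0,"dz":80,"ax":0,"ay":0,"az":0}]'
cat >> h.py <<'E'
def tray():
    f=grab('scene'); W=cloud(f); x,y,z=W[...,0],W[...,1],W[...,2]; V=f['color'].max(-1)
    m=(V<95)&(z>18)&(z<32)&(y>150)&(y<480)&(x>280)&(x<690)
    k,lab,stt,_=cv2.connectedComponentsWithStats(cv2.dilate(m.astype(np.uint8),np.ones((5,5))))
    m&=lab==1+np.argmax(stt[1:,4]); r=cv2.minAreaRect(W[m][:,:2].astype(np.float32))
    print('tray rim',m.sum(),np.round(r[0],1),np.round(r[1],1),round(r[2],2))
    fl=(V<95)&(z>-4)&(z<14)&(abs(y-316)<120)&(x>300)&(x<660); r=cv2.minAreaRect(W[fl][:,:2].astype(np.float32)); print('floor',np.round(r[0],1),np.round(r[1],1),round(r[2],2))
    return f
E
python3 - <<'E'
from h import *
rep(); f=tray(); save(f,'s2.png',1.5)
E
```

```text
clock: 8.15
tcp_pos: [570.4, -147.1, 69.2]
eef_rot: [0.708, -0.003, 0.706, 0.003]
contact_force: [0.7, 0.6, 3.4]
finger_gap: 21.8
t 8.15 tcp [ 570.4 -147.1   69.2] jawyaw 90.5 down [ 0.002 -0.001 -1.   ] F [0.7 0.6 3.4] gap 21.8 j7 1.69
clock: 8.9
tcp_pos: [510.5, -147.5, 152.3]
eef_rot: [0.709, -0.004, 0.705, 0.002]
contact_force: [0.7, -0.7, -0.1]
finger_gap: 21.8
t 8.9 tcp [ 510.5 -147.5  152.3] jawyaw 90.5 down [ 0.005 -0.002 -1.   ] F [ 0.7 -0.7 -0.1] gap 21.8 j7 1.74
tray rim 621 [470.8 315.3] [302.9 178.9] 5.43
floor [461.5 314.1] [320.4 179.3] 5.48
```

View pics/s2.png

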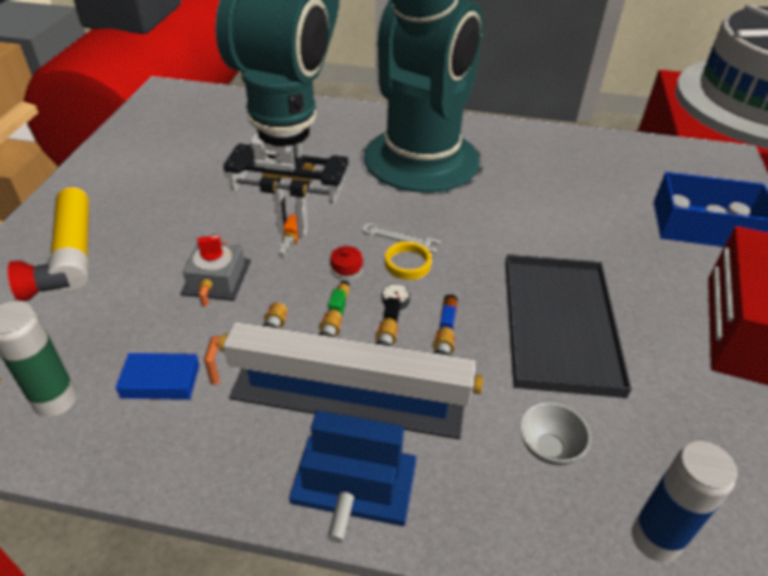

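The nozzle is in the gripper at (290,230). Coupling d is empty with its sleeve forward, and the tray at (565,325) is clear. I'll settle the arm and check the tilt of the held piece.

```bash
python3 -m inch '[{"hand":255,"dx":0,"dy":20,"dz":40,"ax":0,"ay":0,"az":-7},{"hand":255,"dx":0,"dy":40,"dz":40,"ax":0,"ay":0,"az":-14},{"hand":255,"dx":0,"dy":40,"dz":40,"ax":0,"ay":0,"az":-14},{"hand":255,"dx":0,"dy":40,"dz":40,"ax":0,"ay":0,"az":-14},{"hand":255,"dx":0,"dy":40,"dz":40,"ax":0,"ay":0,"az":-14}]'; cat >> h.py <<'E'
def held(f=None,hr=(2,18),sr=130):
    # tilt of held block about jaw axis, in tool frame: block top surface height vs tool -z (forward)
    f=f or grab('wrist'); s=st(); q=s['eef_rot']; M=R.from_quat([q[1],q[2],q[3],q[0]]).as_matrix()
    P=(cloud(f)-np.array(s['tcp_pos']))@M; a,b,c=P[...,0],P[...,1],P[...,2]
    S=cv2.cvtColor(f['color'],cv2.COLOR_RGB2HSV)[...,1]
    for lo in range(-100,70,6):
        m=(c>=lo)&(c<lo+6)&(abs(b)<9)&(a>-40)&(a<25)
        if m.sum()>5: print(lo+3,'top x',np.percentile(a[m],10).round(1),f['color'][m].mean(0).astype(int),m.sum())
    return f
E
python3 -c "
from h import *
rep(); f=held(); save(f,'w4.png',1.2)"
```

```text
clock: 9.37
tcp_pos: [508.6, -107.2, 186.6]
eef_rot: [0.702, 0.082, 0.703, -0.083]
contact_force: [-0.9, 0.0, -0.6]
finger_gap: 22.0
t 9.37 tcp [ 508.6 -107.2  186.6] jawyaw 76.6 down [-0.002 -0.    -1.   ] F [-0.9  0.  -0.6] gap 22.0 j7 1.44
-67 top x -4.8 [161 157 155] 189
-61 top x -5.0 [165 161 159] 229
-55 top x -5.4 [167 163 161] 219
-49 top x -5.7 [168 164 161] 223
-43 top x -6.2 [167 164 160] 214
-37 top x -9.3 [143 131 114] 333
-31 top x -10.4 [148 119  65] 377
-25 top x -24.1 [143  88  44] 748
-19 top x -24.9 [200 105  37] 438
-13 top x -25.2 [200 105  34] 435
-7 top x -25.5 [201 105  32] 426
-1 top x -25.8 [201 105  31] 414
5 top x -26.0 [201 104  30] 406
11 top x -26.1 [195 103  35] 311
23 top x -12.1 [159 152 145] 182
29 top x -12.5 [149 146 141] 150
35 top x -12.5 [124 121 116] 281
41 top x -12.7 [155 153 148] 137
```

View pics/w4.png

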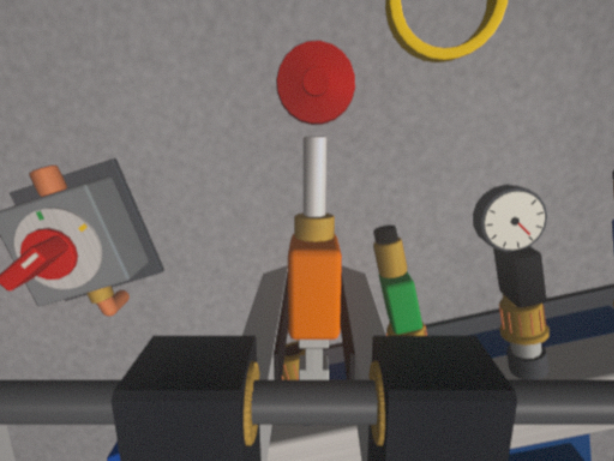

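The nozzle is held in the middle of its grip block and droops about 2.9° toward the head; I'll level it at placing. First I carry it over the tray.

```bash
python3 -m inch '[{"hand":255,"dx":-13,"dy":36,"dz":0,"ax":0,"ay":0,"az":-6},{"hand":255,"dx":-26,"dy":73,"dz":0,"ax":0,"ay":0,"az":-12},{"hand":255,"dx":-39,"dy":111,"dz":0,"ax":0,"ay":0,"az":-19},{"hand":255,"dx":-52,"dy":149,"dz":0,"ax":0,"ay":0,"az":-26},{"hand":255,"dx":-65,"dy":187,"dz":0,"ax":0,"ay":0,"az":-33},{"hand":255,"dx":-78,"dy":225,"dz":0,"ax":0,"ay":0,"az":-40},{"hand":255,"dx":-91,"dy":263,"dz":0,"ax":0,"ay":0,"az":-47},{"hand":255,"dx":-104,"dy":301,"dz":0,"ax":0,"ay":0,"az":-54},{"hand":255,"dx":-117,"dy":339,"dz":0,"ax":0,"ay":0,"az":-61},{"hand":255,"dx":-130,"dy":375,"dz":-20,"ax":0,"ay":0,"az":-67},{"hand":255,"dx":-141.5,"dy":406.7,"dz":-50,"ax":0,"ay":0,"az":-71.2},{"hand":255,"dx":-141.5,"dy":406.7,"dz":-80,"ax":0,"ay":0,"az":-71.2}]'; python3 -m inch '[{"hand":255,"dx":0,"dy":0,"dz":0,"ax":2.8,"ay":0,"az":0},{"hand":255,"dx":0,"dy":0,"dz":0,"ax":2.8,"ay":0,"az":0},{"hand":255,"dx":0,"dy":0,"dz":0,"ax":2.8,"ay":0,"az":0}]'; python3 -c "
from h import *
rep(); f=held();tray()"
```

```text
clock: 10.42
tcp_pos: [379.9, 271.3, 141.4]
eef_rot: [0.528, 0.472, 0.527, -0.47]
contact_force: [1.3, 1.2, -1.4]
finger_gap: 21.7
clock: 10.67
tcp_pos: [380.0, 268.2, 140.5]
eef_rot: [0.517, 0.481, 0.54, -0.457]
contact_force: [-0.2, 0.2, -0.8]
finger_gap: 21.6
t 10.67 tcp [380.  268.2 140.5] jawyaw 6.8 down [-0.001  0.047 -0.999] F [-0.2  0.2 -0.8] gap 21.6 j7 -0.6
-67 top x -4.4 [174 169 164] 168
-61 top x -4.6 [175 169 164] 227
-55 top x -4.8 [176 170 165] 225
-49 top x -5.2 [175 169 164] 221
-43 top x -5.5 [174 168 163] 215
-37 top x -8.0 [168 153 128] 313
-31 top x -10.0 [160 126  64] 379
-25 top x -23.2 [199 117  44] 747
-19 top x -24.4 [220 118  37] 436
-13 top x -24.7 [220 117  39] 440
-7 top x -24.9 [219 117  39] 433
-1 top x -25.3 [219 116  40] 418
5 top x -25.6 [218 116  42] 405
11 top x -25.6 [206 111  45] 345
23 top x -11.6 [174 168 162] 166
29 top x -11.8 [171 169 164] 154
35 top x -12.0 [165 163 158] 239
41 top x -12.2 [170 168 163] 194
tray rim 618 [469.3 315.3] [306.7 179.3] 5.56
floor [462.  314.2] [321.  179.8] 5.61
```

```bash
python3 -m inch '[{"hand":255,"dx":-12.9,"dy":31.3,"dz":0,"ax":0,"ay":0,"az":-1.4},{"hand":255,"dx":-12.9,"dy":31.3,"dz":-30,"ax":0,"ay":0,"az":-1.4},{"hand":255,"dx":-12.9,"dy":31.3,"dz":-65,"ax":0,"ay":0,"az":-1.4},{"hand":255,"dx":-12.9,"dy":31.3,"dz":-95,"ax":0,"ay":0,"az":-1.4},{"hand":255,"dx":-12.9,"dy":31.3,"dz":-115,"ax":0,"ay":0,"az":-1.4},{"hand":255,"dx":-12.9,"dy":31.3,"dz":-122,"ax":0,"ay":0,"az":-1.4},{"hand":255,"dx":-12.9,"dy":31.3,"dz":-122,"ax":0,"ay":0,"az":-1.4},{"hand":255,"dx":-12.9,"dy":31.3,"dz":-122,"ax":0,"ay":0,"az":-1.4}]'; python3 -c "
from h import *
rep()"
```

```text
clock: 11.43
tcp_pos: [367.5, 301.0, 19.9]
eef_rot: [0.511, 0.489, 0.534, -0.463]
contact_force: [-0.7, 0.6, -0.6]
finger_gap: 21.7
t 11.43 tcp [367.5 301.   19.9] jawyaw 5.3 down [ 0.002  0.049 -0.999] F [-0.7  0.6 -0.6] gap 21.7 j7 -0.81
```

```bash
python3 -m inch '[{"hand":255,"dx":0,"dy":0,"dz":-4,"ax":0,"ay":0,"az":0},{"hand":255,"dx":0,"dy":0,"dz":-6.5,"ax":0,"ay":0,"az":0},{"hand":255,"dx":0,"dy":0,"dz":-6.5,"ax":0,"ay":0,"az":0}]'; python3 -m inch '[{"hand":155,"dx":0,"dy":0,"dz":0,"ax":0,"ay":0,"az":0},{"hand":155,"dx":0,"dy":0,"dz":0,"ax":0,"ay":0,"az":0},{"hand":155,"dx":0,"dy":0,"dz":0,"ax":0,"ay":0,"az":0},{"hand":155,"dx":0,"dy":0,"dz":25,"ax":0,"ay":0,"az":0},{"hand":155,"dx":0,"dy":0,"dz":65,"ax":0,"ay":0,"az":0},{"hand":118,"dx":0,"dy":0,"dz":105,"ax":0,"ay":0,"az":0},{"hand":118,"dx":0,"dy":0,"dz":140,"ax":-2.8,"ay":0,"az":0},{"hand":118,"dx":0,"dy":0,"dz":140,"ax":-2.8,"ay":0,"az":0},{"hand":118,"dx":0,"dy":0,"dz":140,"ax":-2.8,"ay":0,"az":0}]';python3 - <<'E'
from h import *
rep(); f=grab('wrist'); save(f,'w5.png',1.2); W=cloud(f); hsv=cv2.cvtColor(f['color'],cv2.COLOR_RGB2HSV)
m=(hsv[...,0]>8)&(hsv[...,0]<17)&(hsv[...,1]>170)&(W[...,2]>30); p=W[m]; A=np.c_[p[:,:2],np.ones(len(p))]; c=np.linalg.lstsq(A,p[:,2],rcond=None)[0]
print(len(p),np.median(p,0),'slopes deg',np.degrees(c[:2]),cv2.minAreaRect(p[:,:2].astype(np.float32)))
E
```

```text
clock: 11.68
tcp_pos: [367.2, 300.9, 13.0]
eef_rot: [0.511, 0.489, 0.534, -0.463]
contact_force: [-0.1, 0.7, -1.3]
finger_gap: 21.7
clock: 12.43
tcp_pos: [367.6, 301.9, 154.4]
eef_rot: [0.524, 0.478, 0.522, -0.475]
contact_force: [-0.6, -0.2, -1.3]
finger_gap: 50.2
t 12.43 tcp [367.6 301.9 154.4] jawyaw 5.4 down [ 0.005  0.002 -1.   ] F [-0.6 -0.2 -1.3] gap 50.2 j7 -0.76
1076 [388.9365371  311.87812578  37.98463707] slopes deg [ 0.09060698 -1.48732376] ((389.1836853027344, 310.6697692871094), (21.852624893188477, 39.31629180908203), 4.5038299560546875)
```

View pics/w5.png

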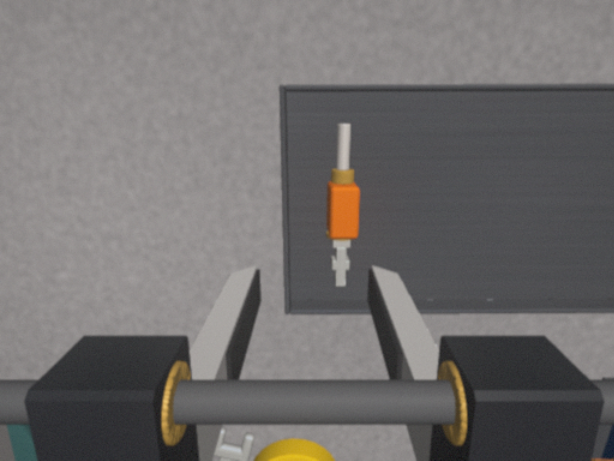

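The nozzle lies upright on its block inside the tray at (343,210), but block and tray are both ~22 mm further +x than where I placed it. The tray must have been knocked, so I'll re-measure it from the manifold. Next, coupling c.

```bash
python3 -m inch '[{"hand":118,"dx":22,"dy":-31,"dz":0,"ax":0,"ay":0,"az":7},{"hand":118,"dx":44,"dy":-62,"dz":0,"ax":0,"ay":0,"az":14},{"hand":118,"dx":66,"dy":-94,"dz":0,"ax":0,"ay":0,"az":21},{"hand":118,"dx":88,"dy":-126,"dz":0,"ax":0,"ay":0,"az":28},{"hand":118,"dx":110,"dy":-158,"dz":0,"ax":0,"ay":0,"az":35},{"hand":118,"dx":132,"dy":-190,"dz":0,"ax":0,"ay":0,"az":42},{"hand":118,"dx":154,"dy":-222,"dz":0,"ax":0,"ay":0,"az":49},{"hand":118,"dx":176,"dy":-254,"dz":0,"ax":0,"ay":0,"az":56},{"hand":118,"dx":198,"dy":-286,"dz":0,"ax":0,"ay":0,"az":63},{"hand":118,"dx":220,"dy":-318,"dz":0,"ax":0,"ay":0,"az":70},{"hand":118,"dx":242,"dy":-346,"dz":0,"ax":0,"ay":0,"az":77},{"hand":118,"dx":252.5,"dy":-359,"dz":0,"ax":0,"ay":0,"az":84}]'; python3 -c "from h import *
rep()"
```

```text
clock: 13.48
tcp_pos: [619.5, -61.3, 150.6]
eef_rot: [0.705, 0.046, 0.706, -0.045]
contact_force: [0.5, 1.0, -0.1]
finger_gap: 50.2
t 13.48 tcp [619.5 -61.3 150.6] jawyaw 82.6 down [-0.002  0.001 -1.   ] F [ 0.5  1.  -0.1] gap 50.2 j7 1.33
```

```bash
python3 -m inch '[{"hand":118,"dx":0,"dy":2,"dz":0,"ax":0,"ay":0,"az":4},{"hand":118,"dx":0,"dy":2,"dz":0,"ax":0,"ay":0,"az":4},{"hand":118,"dx":0,"dy":2,"dz":0,"ax":0,"ay":0,"az":4}]'; python3 - <<'E'
from h import *
rep(); f=sleeve(-57.2,xr=(600,640)); tray()
E
```

```text
clock: 13.73
tcp_pos: [618.4, -55.7, 150.9]
eef_rot: [0.706, 0.024, 0.707, -0.022]
contact_force: [0.3, 1.7, -0.3]
finger_gap: 50.4
t 13.73 tcp [618.4 -55.7 150.9] jawyaw 86.2 down [-0.002  0.002 -1.   ] F [ 0.3  1.7 -0.3] gap 50.4 j7 1.38
602 y -74.2 -45.5 zmax 159.3 [136 123  68] 80
606 y -81.1 -43.4 zmax 214.3 [106  89  57] 321
610 y -81.1 -44.0 zmax 220.7 [91 76 55] 556
614 y -81.0 -43.4 zmax 220.7 [102  83  58] 446
618 y -81.1 -42.7 zmax 217.6 [108  87  59] 390
622 y -81.2 -42.9 zmax 206.2 [132 103  64] 273
626 y -72.0 -42.2 zmax 91.0 [151 118  64] 221
630 y -73.5 -40.6 zmax 93.0 [133 108  58] 277
634 y -72.8 -41.3 zmax 92.8 [152 129  85] 52
638 y -66.9 -47.0 zmax 86.0 [153 151 144] 125
tray rim 641 [492.5 320.1] [303.6 178.8] 5.58
floor [486.1 319. ] [316.3 179.3] 5.65
```

```bash
python3 -m inch '[{"hand":118,"dx":2.2,"dy":-1.4,"dz":-10,"ax":0,"ay":0,"az":4.1},{"hand":118,"dx":2.2,"dy":-1.4,"dz":-40,"ax":0,"ay":0,"az":4.1},{"hand":118,"dx":2.2,"dy":-1.4,"dz":-75,"ax":0,"ay":0,"az":4.1},{"hand":118,"dx":2.2,"dy":-1.4,"dz":-91,"ax":0,"ay":0,"az":4.1},{"hand":118,"dx":2.2,"dy":-1.4,"dz":-91,"ax":0,"ay":0,"az":4.1},{"hand":255,"dx":2.2,"dy":-1.4,"dz":-91,"ax":0,"ay":0,"az":4.1},{"hand":255,"dx":2.2,"dy":-1.4,"dz":-91,"ax":0,"ay":0,"az":4.1},{"hand":255,"dx":2.2,"dy":-1.4,"dz":-91,"ax":0,"ay":0,"az":4.1},{"hand":255,"dx":2.2,"dy":-1.4,"dz":-91,"ax":0,"ay":0,"az":4.1}]' 60; python3 -c "from h import *;rep()"; python3 -m inch '[{"hand":255,"dx":3,"dy":0,"dz":0,"ax":0,"ay":0,"az":0},{"hand":255,"dx":6,"dy":0,"dz":0,"ax":0,"ay":0,"az":0},{"hand":255,"dx":9,"dy":0,"dz":0,"ax":0,"ay":0,"az":0},{"hand":255,"dx":12,"dy":0,"dz":0,"ax":0,"ay":0,"az":0},{"hand":255,"dx":14,"dy":0,"dz":0,"ax":0,"ay":0,"az":0},{"hand":255,"dx":14.5,"dy":0,"dz":0,"ax":0,"ay":0,"az":0},{"hand":255,"dx":14.5,"dy":0,"dz":0,"ax":0,"ay":0,"az":0}]';python3 - <<'E'
from h import *
rep(); sleeve(-57,xr=(572,600))
E
```

```text
clock: 14.58
tcp_pos: [622.1, -57.3, 63.1]
eef_rot: [0.708, -0.003, 0.706, 0.003]
contact_force: [-3.3, -0.6, 10.5]
finger_gap: 29.8
t 14.58 tcp [622.1 -57.3  63.1] jawyaw 90.5 down [ 0.002  0.001 -1.   ] F [-3.3 -0.6 10.5] gap 29.8 j7 1.41
clock: 15.17
tcp_pos: [634.2, -57.3, 63.0]
eef_rot: [0.706, -0.003, 0.708, 0.003]
contact_force: [-22.6, 1.3, 24.6]
finger_gap: 29.4
t 15.17 tcp [634.2 -57.3  63. ] jawyaw 90.5 down [-0.003  0.001 -1.   ] F [-22.6   1.3  24.6] gap 29.4 j7 1.41
574 y -67.9 -47.1 zmax 95.8 [ 63 152  82] 467
578 y -68.2 -47.5 zmax 96.1 [ 64 153  83] 472
582 y -67.7 -47.4 zmax 95.9 [ 66 145  79] 378
586 y -68.9 -46.3 zmax 85.9 [158 134  72] 223
590 y -67.5 -48.4 zmax 84.7 [174 166 149] 219
594 y -64.1 -50.6 zmax 81.6 [177 176 170] 219
598 y -78.1 -33.4 zmax 184.4 [105 105 103] 245
```

```bash
python3 -m inch '[{"hand":118,"dx":0,"dy":0,"dz":0,"ax":0,"ay":0,"az":0},{"hand":118,"dx":0,"dy":0,"dz":0,"ax":0,"ay":0,"az":0},{"hand":118,"dx":0,"dy":0,"dz":0,"ax":0,"ay":0,"az":0},{"hand":118,"dx":0,"dy":0,"dz":40,"ax":0,"ay":0,"az":0},{"hand":118,"dx":0,"dy":0,"dz":75,"ax":0,"ay":0,"az":0},{"hand":118,"dx":-33,"dy":0,"dz":75,"ax":0,"ay":0,"az":0},{"hand":118,"dx":-70,"dy":0,"dz":75,"ax":0,"ay":0,"az":0},{"hand":118,"dx":-70,"dy":0,"dz":75,"ax":0,"ay":0,"az":0},{"hand":118,"dx":-70,"dy":0,"dz":75,"ax":0,"ay":0,"az":0},{"hand":118,"dx":-70,"dy":0,"dz":75,"ax":0,"ay":0,"az":0}]';python3 - <<'E'
from h import *
rep(); f=sleeve(-57,xr=(598,640)); W=cloud(f); 
m=(abs(W[...,1]+57)<13)&(W[...,2]>92)&(W[...,2]<100)&(W[...,0]<592); print(cv2.minAreaRect(W[m][:,:2].astype(np.float32)))
E
```

```text
clock: 16.05
tcp_pos: [566.9, -57.7, 137.4]
eef_rot: [0.708, -0.002, 0.706, 0.003]
contact_force: [0.0, 0.7, 0.7]
finger_gap: 50.4
t 16.05 tcp [566.9 -57.7 137.4] jawyaw 90.5 down [ 0.002  0.001 -1.   ] F [0.  0.7 0.7] gap 50.4 j7 1.46
600 y -61.3 -53.9 zmax 82.1 [150 149 145] 55
604 y -70.4 -44.0 zmax 88.9 [86 77 57] 423
608 y -71.3 -43.1 zmax 90.5 [143 111  60] 209
612 y -72.1 -42.9 zmax 91.2 [153 115  63] 192
616 y -71.5 -42.1 zmax 90.8 [154 115  62] 187
620 y -72.2 -42.6 zmax 90.6 [154 115  62] 190
624 y -72.3 -41.9 zmax 90.9 [155 116  62] 187
628 y -73.4 -41.0 zmax 92.1 [121  97  51] 308
632 y -72.9 -41.1 zmax 92.8 [142 114  61] 145
636 y -63.2 -51.5 zmax 86.4 [150 138 117] 17
640 y -66.7 -47.9 zmax 86.3 [148 146 139] 107
((564.0086059570312, -57.31845474243164), (21.699167251586914, 39.65813064575195), 89.74120330810547)
```

```bash
python3 -m inch '[{"hand":118,"dx":-3,"dy":0.4,"dz":-35,"ax":0,"ay":0,"az":0},{"hand":118,"dx":-3,"dy":0.4,"dz":-69,"ax":0,"ay":0,"az":0},{"hand":118,"dx":-3,"dy":0.4,"dz":-69,"ax":0,"ay":0,"az":0},{"hand":255,"dx":-3,"dy":0.4,"dz":-69,"ax":0,"ay":0,"az":0},{"hand":255,"dx":-3,"dy":0.4,"dz":-69,"ax":0,"ay":0,"az":0},{"hand":255,"dx":-3,"dy":0.4,"dz":-69,"ax":0,"ay":0,"az":0},{"hand":255,"dx":-3,"dy":0.4,"dz":-69,"ax":0,"ay":0,"az":0},{"hand":255,"dx":-3,"dy":0.4,"dz":-69,"ax":0,"ay":0,"az":0}]' 45; python3 -c "from h import *;rep()"; python3 -m inch '[{"hand":255,"dx":-6,"dy":0,"dz":0,"ax":0,"ay":0,"az":0},{"hand":255,"dx":-14,"dy":0,"dz":0,"ax":0,"ay":0,"az":0},{"hand":255,"dx":-24,"dy":0,"dz":0,"ax":0,"ay":0,"az":0},{"hand":255,"dx":-36,"dy":0,"dz":0,"ax":0,"ay":0,"az":0},{"hand":255,"dx":-48,"dy":0,"dz":0,"ax":0,"ay":0,"az":0},{"hand":255,"dx":-60,"dy":0,"dz":20,"ax":0,"ay":0,"az":0},{"hand":255,"dx":-60,"dy":0,"dz":55,"ax":0,"ay":0,"az":0},{"hand":255,"dx":-60,"dy":0,"dz":95,"ax":0,"ay":0,"az":0},{"hand":255,"dx":-60,"dy":0,"dz":120,"ax":0,"ay":0,"az":0},{"hand":255,"dx":-60,"dy":0,"dz":120,"ax":0,"ay":0,"az":0},{"hand":255,"dx":-60,"dy":0,"dz":120,"ax":0,"ay":0,"az":0}]'
python3 - <<'E'
from h import *
rep(); held(); tray()
E
```

```text
clock: 16.77
tcp_pos: [563.8, -57.3, 68.8]
eef_rot: [0.708, -0.003, 0.706, 0.003]
contact_force: [1.7, -2.4, 2.1]
finger_gap: 21.9
t 16.77 tcp [563.8 -57.3  68.8] jawyaw 90.5 down [ 0.002  0.001 -1.   ] F [ 1.7 -2.4  2.1] gap 21.9 j7 1.42
clock: 17.68
tcp_pos: [502.7, -57.4, 188.4]
eef_rot: [0.708, -0.003, 0.706, 0.003]
contact_force: [1.1, -1.7, -3.2]
finger_gap: 21.5
t 17.68 tcp [502.7 -57.4 188.4] jawyaw 90.4 down [ 0.002  0.    -1.   ] F [ 1.1 -1.7 -3.2] gap 21.5 j7 1.52
-55 top x -9.5 [61 57 55] 212
-49 top x -9.9 [54 51 48] 381
-43 top x -12.4 [112  93  56] 441
-37 top x -13.1 [145 118  62] 413
-31 top x -13.5 [148 119  61] 392
-25 top x -13.8 [148 120  61] 383
-19 top x -25.1 [75 98 54] 728
-13 top x -26.2 [ 52 133  68] 430
-7 top x -26.5 [ 50 133  68] 424
-1 top x -26.8 [ 48 134  68] 411
5 top x -27.3 [ 47 134  68] 405
11 top x -27.5 [ 47 134  67] 395
17 top x -27.8 [ 47 133  67] 327
29 top x -13.6 [141 148 136] 162
35 top x -13.9 [146 144 138] 138
41 top x -14.1 [121 120 115] 155
47 top x -9.5 [86 82 73] 48
tray rim 650 [492.6 320.4] [304. 180.] 5.7
floor [486.8 318.9] [314.8 179.2] 5.75
```

```bash
python3 -m inch '[{"hand":255,"dx":-4,"dy":30,"dz":0,"ax":0,"ay":0,"az":-7},{"hand":255,"dx":-8,"dy":60,"dz":0,"ax":0,"ay":0,"az":-14},{"hand":255,"dx":-12,"dy":92,"dz":0,"ax":0,"ay":0,"az":-21},{"hand":255,"dx":-16,"dy":124,"dz":0,"ax":0,"ay":0,"az":-28},{"hand":255,"dx":-20,"dy":156,"dz":0,"ax":0,"ay":0,"az":-35},{"hand":255,"dx":-24,"dy":188,"dz":0,"ax":0,"ay":0,"az":-42},{"hand":255,"dx":-28,"dy":220,"dz":0,"ax":0,"ay":0,"az":-49},{"hand":255,"dx":-32,"dy":252,"dz":0,"ax":0,"ay":0,"az":-56},{"hand":255,"dx":-36,"dy":284,"dz":0,"ax":0,"ay":0,"az":-63},{"hand":255,"dx":-40,"dy":316,"dz":-10,"ax":0,"ay":0,"az":-70},{"hand":255,"dx":-44,"dy":348,"dz":-20,"ax":0,"ay":0,"az":-77},{"hand":255,"dx":-45,"dy":374,"dz":-40,"ax":0,"ay":0,"az":-84.7}]'; python3 -m inch '[{"hand":255,"dx":0,"dy":0,"dz":-20,"ax":2.9,"ay":0,"az":0},{"hand":255,"dx":0,"dy":0,"dz":-20,"ax":2.9,"ay":0,"az":0},{"hand":255,"dx":0,"dy":0,"dz":-20,"ax":2.9,"ay":0,"az":0},{"hand":255,"dx":0,"dy":0,"dz":-20,"ax":2.9,"ay":0,"az":0}]'; python3 -c "
from h import *
rep(); f=held();tray()"
```

```text
clock: 18.78
tcp_pos: [457.3, 317.3, 148.1]
eef_rot: [0.554, 0.44, 0.554, -0.439]
contact_force: [0.9, 1.0, -1.7]
finger_gap: 21.9
clock: 19.12
tcp_pos: [458.4, 314.3, 128.9]
eef_rot: [0.544, 0.452, 0.565, -0.424]
contact_force: [0.4, -0.7, -0.4]
finger_gap: 22.1
t 19.12 tcp [458.4 314.3 128.9] jawyaw 13.4 down [ 0.001  0.049 -0.999] F [ 0.4 -0.7 -0.4] gap 22.1 j7 -0.55
-55 top x -7.7 [57 55 53] 220
-49 top x -8.2 [54 51 48] 380
-43 top x -10.7 [162 130  66] 442
-37 top x -11.3 [184 147  70] 408
-31 top x -11.5 [184 147  71] 400
-25 top x -12.0 [184 147  71] 385
-19 top x -23.4 [ 93 160  81] 726
-13 top x -24.5 [ 65 172  88] 437
-7 top x -24.8 [ 64 172  88] 424
-1 top x -25.1 [ 64 171  88] 417
5 top x -25.4 [ 63 170  88] 408
11 top x -25.8 [ 63 170  88] 393
17 top x -25.9 [ 66 161  87] 338
29 top x -11.9 [188 188 181] 137
35 top x -12.0 [187 188 181] 154
41 top x -12.1 [178 178 172] 167
47 top x -7.4 [163 163 158] 26
tray rim 576 [492.9 320.3] [301.6 179.3] 5.51
floor [489.6 319.2] [311.4 179.6] 5.78
```

```bash
python3 -m inch '[{"hand":255,"dx":-0.7,"dy":2.6,"dz":-10,"ax":0,"ay":0,"az":-6},{"hand":255,"dx":-0.7,"dy":2.6,"dz":-35,"ax":0,"ay":0,"az":-7.8},{"hand":255,"dx":-0.7,"dy":2.6,"dz":-65,"ax":0,"ay":0,"az":-7.8},{"hand":255,"dx":-0.7,"dy":2.6,"dz":-90,"ax":0,"ay":0,"az":-7.8},{"hand":255,"dx":-0.7,"dy":2.6,"dz":-105,"ax":0,"ay":0,"az":-7.8},{"hand":255,"dx":-0.7,"dy":2.6,"dz":-110,"ax":0,"ay":0,"az":-7.8},{"hand":255,"dx":-0.7,"dy":2.6,"dz":-112,"ax":0,"ay":0,"az":-7.8},{"hand":255,"dx":-0.7,"dy":2.6,"dz":-112,"ax":0,"ay":0,"az":-7.8},{"hand":255,"dx":-0.7,"dy":2.6,"dz":-112,"ax":0,"ay":0,"az":-7.8}]'; python3 -c "
from h import *
rep()"
```

```text
clock: 19.97
tcp_pos: [458.3, 318.1, 18.1]
eef_rot: [0.514, 0.49, 0.533, -0.459]
contact_force: [-0.3, -0.4, -2.1]
finger_gap: 21.7
t 19.97 tcp [458.3 318.1  18.1] jawyaw 5.6 down [ 0.01   0.051 -0.999] F [-0.3 -0.4 -2.1] gap 21.7 j7 -0.76
```

```bash
python3 -m inch '[{"hand":255,"dx":0,"dy":0,"dz":-2.5,"ax":0,"ay":0,"az":0},{"hand":255,"dx":0,"dy":0,"dz":-5,"ax":0,"ay":0,"az":0},{"hand":255,"dx":0,"dy":0,"dz":-5,"ax":0,"ay":0,"az":0}]'; python3 -m inch '[{"hand":155,"dx":0,"dy":0,"dz":0,"ax":0,"ay":0,"az":0},{"hand":155,"dx":0,"dy":0,"dz":0,"ax":0,"ay":0,"az":0},{"hand":155,"dx":0,"dy":0,"dz":0,"ax":0,"ay":0,"az":0},{"hand":155,"dx":0,"dy":0,"dz":25,"ax":0,"ay":0,"az":0},{"hand":155,"dx":0,"dy":0,"dz":65,"ax":0,"ay":0,"az":0},{"hand":118,"dx":0,"dy":0,"dz":105,"ax":0,"ay":0,"az":0},{"hand":118,"dx":0,"dy":0,"dz":140,"ax":-2.9,"ay":0,"az":0},{"hand":118,"dx":0,"dy":0,"dz":140,"ax":-2.9,"ay":0,"az":0},{"hand":118,"dx":0,"dy":0,"dz":140,"ax":-2.9,"ay":0,"az":0},{"hand":118,"dx":0,"dy":0,"dz":140,"ax":-2.9,"ay":0,"az":0}]';cat >> h.py <<'E'
def blocks():
    f=grab('wrist'); W=cloud(f); hsv=cv2.cvtColor(f['color'],cv2.COLOR_RGB2HSV)
    H,S,V=[hsv[...,i].astype(int) for i in range(3)]; z=W[...,2]; y=W[...,1]
    for n,m in(('orange',(H>8)&(H<17)&(S>170)),('green',(H>50)&(H<80)&(S>120)),('blue',(H>105)&(H<125)&(S>150)),('black',(V<55))):
        m=m&(z>30)&(z<46)&(y>230)&(y<410)
        if m.sum()<150: continue
        p=W[m]; c=np.linalg.lstsq(np.c_[p[:,:2],np.ones(len(p))],p[:,2],rcond=None)[0]; r=cv2.minAreaRect(p[:,:2].astype(np.float32))
        print(n,len(p),'medz',np.median(p[:,2]).round(1),'slope',np.degrees(c[:2]).round(1),np.round(r[0],1),np.round(r[1],1),round(r[2],1))
    return f
E
python3 - <<'E'
from h import *
rep(); blocks(); tray()
E
```

```text
clock: 20.22
tcp_pos: [458.3, 318.1, 12.9]
eef_rot: [0.514, 0.49, 0.533, -0.459]
contact_force: [-1.4, -1.9, 10.5]
finger_gap: 21.9
clock: 21.05
tcp_pos: [457.3, 317.6, 151.4]
eef_rot: [0.526, 0.477, 0.522, -0.473]
contact_force: [0.3, -0.8, -1.2]
finger_gap: 50.6
t 21.05 tcp [457.3 317.6 151.4] jawyaw 5.6 down [ 0.008 -0.001 -1.   ] F [ 0.3 -0.8 -1.2] gap 50.6 j7 -0.72
orange 1116 medz 37.6 slope [-3.9 -1.5] [388.8 310.6] [21.6 39.8] 6.0
green 1040 medz 37.7 slope [-0.1 -1.4] [458.1 317.1] [20.7 38.7] 5.2
tray rim 643 [492.6 320.1] [301.8 179.4] 5.56
floor [480.8 318.6] [326.8 179. ] 5.62
```

Chuck is placed flat. Next is the gauge, coupling b.

```bash
python3 -m inch '[{"hand":118,"dx":13,"dy":-23,"dz":0,"ax":0,"ay":0,"az":7},{"hand":118,"dx":26,"dy":-46,"dz":0,"ax":0,"ay":0,"az":14},{"hand":118,"dx":39,"dy":-69,"dz":0,"ax":0,"ay":0,"az":21},{"hand":118,"dx":52,"dy":-92,"dz":0,"ax":0,"ay":0,"az":28},{"hand":118,"dx":66,"dy":-115,"dz":0,"ax":0,"ay":0,"az":35},{"hand":118,"dx":80,"dy":-138,"dz":0,"ax":0,"ay":0,"az":42},{"hand":118,"dx":94,"dy":-161,"dz":0,"ax":0,"ay":0,"az":49},{"hand":118,"dx":108,"dy":-185,"dz":0,"ax":0,"ay":0,"az":56},{"hand":118,"dx":122,"dy":-210,"dz":0,"ax":0,"ay":0,"az":63},{"hand":118,"dx":136,"dy":-235,"dz":0,"ax":0,"ay":0,"az":70},{"hand":118,"dx":150,"dy":-260,"dz":0,"ax":0,"ay":0,"az":77},{"hand":118,"dx":163,"dy":-284.7,"dz":0,"ax":0,"ay":0,"az":84}]'; python3 -m inch '[{"hand":118,"dx":0,"dy":0,"dz":0,"ax":0,"ay":0,"az":1},{"hand":118,"dx":0,"dy":0,"dz":0,"ax":0,"ay":0,"az":1},{"hand":118,"dx":0,"dy":0,"dz":0,"ax":0,"ay":0,"az":1}]'; python3 - <<'E'
from h import *
rep(); f=sleeve(33,xr=(602,640))
E
```

```text
clock: 22.15
tcp_pos: [620.5, 31.4, 150.5]
eef_rot: [0.707, 0.003, 0.707, 0.002]
contact_force: [0.8, 0.2, 1.4]
finger_gap: 50.2
clock: 22.4
tcp_pos: [619.8, 33.6, 150.8]
eef_rot: [0.707, 0.0, 0.707, 0.006]
contact_force: [-0.1, 0.6, -0.3]
finger_gap: 50.3
t 22.4 tcp [619.8  33.6 150.8] jawyaw 90.5 down [-0.     0.009 -1.   ] F [-0.1  0.6 -0.3] gap 50.3 j7 1.23
604 y 19.5 45.9 zmax 90.0 [113  93  58] 238
608 y 17.8 46.7 zmax 90.8 [155 120  67] 212
612 y 17.8 47.5 zmax 90.8 [161 121  69] 214
616 y 18.8 46.9 zmax 90.5 [163 123  69] 199
620 y 18.0 47.9 zmax 90.5 [163 122  69] 211
624 y 17.8 47.1 zmax 90.7 [163 123  68] 198
628 y 16.7 49.0 zmax 92.3 [131 106  58] 281
632 y 17.2 48.6 zmax 92.7 [151 123  68] 131
636 y 23.3 42.7 zmax 86.6 [157 151 140] 92
640 y 22.4 43.6 zmax 86.3 [151 150 147] 132
```

```bash
python3 -m inch '[{"hand":118,"dx":0.2,"dy":-0.9,"dz":-10,"ax":-0.5,"ay":0,"az":0},{"hand":118,"dx":0.2,"dy":-0.9,"dz":-40,"ax":-0.5,"ay":0,"az":0},{"hand":118,"dx":0.2,"dy":-0.9,"dz":-75,"ax":-0.5,"ay":0,"az":0},{"hand":118,"dx":0.2,"dy":-0.9,"dz":-92,"ax":-0.5,"ay":0,"az":0},{"hand":118,"dx":0.2,"dy":-0.9,"dz":-92,"ax":-0.5,"ay":0,"az":0},{"hand":255,"dx":0.2,"dy":-0.9,"dz":-92,"ax":-0.5,"ay":0,"az":0},{"hand":255,"dx":0.2,"dy":-0.9,"dz":-92,"ax":-0.5,"ay":0,"az":0},{"hand":255,"dx":0.2,"dy":-0.9,"dz":-92,"ax":-0.5,"ay":0,"az":0},{"hand":255,"dx":0.2,"dy":-0.9,"dz":-92,"ax":-0.5,"ay":0,"az":0}]' 60; python3 -c "from h import *;rep()"; python3 -m inch '[{"hand":255,"dx":3,"dy":0,"dz":0,"ax":0,"ay":0,"az":0},{"hand":255,"dx":6,"dy":0,"dz":0,"ax":0,"ay":0,"az":0},{"hand":255,"dx":9,"dy":0,"dz":0,"ax":0,"ay":0,"az":0},{"hand":255,"dx":12,"dy":0,"dz":0,"ax":0,"ay":0,"az":0},{"hand":255,"dx":14,"dy":0,"dz":0,"ax":0,"ay":0,"az":0},{"hand":255,"dx":14.5,"dy":0,"dz":0,"ax":0,"ay":0,"az":0},{"hand":255,"dx":14.5,"dy":0,"dz":0,"ax":0,"ay":0,"az":0}]';python3 - <<'E'
from h import *
rep(); sleeve(33,xr=(572,600))
E
```

```text
clock: 23.2
tcp_pos: [621.3, 32.6, 61.1]
eef_rot: [0.708, -0.004, 0.706, 0.003]
contact_force: [-2.4, 2.6, 4.8]
finger_gap: 29.2
t 23.2 tcp [621.3  32.6  61.1] jawyaw 90.6 down [ 0.003 -0.001 -1.   ] F [-2.4  2.6  4.8] gap 29.2 j7 1.17
clock: 23.78
tcp_pos: [633.5, 32.6, 61.0]
eef_rot: [0.706, -0.004, 0.708, 0.003]
contact_force: [-22.0, 0.8, 23.8]
finger_gap: 29.7
t 23.78 tcp [633.5  32.6  61. ] jawyaw 90.6 down [-0.002 -0.001 -1.   ] F [-22.    0.8  23.8] gap 29.7 j7 1.17
574 y 21.9 42.8 zmax 95.8 [58 57 57] 479
578 y 22.1 42.7 zmax 95.9 [59 58 59] 480
582 y 22.5 42.4 zmax 96.0 [60 58 57] 321
586 y 21.1 43.7 zmax 85.8 [158 130  75] 275
590 y 25.9 39.2 zmax 82.2 [186 181 172] 207
594 y 25.9 39.2 zmax 82.0 [181 179 174] 219
598 y 9.5 56.8 zmax 182.2 [42 42 43] 2526
```

```bash
python3 -m inch '[{"hand":118,"dx":0,"dy":0,"dz":0,"ax":0,"ay":0,"az":0},{"hand":118,"dx":0,"dy":0,"dz":0,"ax":0,"ay":0,"az":0},{"hand":118,"dx":0,"dy":0,"dz":0,"ax":0,"ay":0,"az":0},{"hand":118,"dx":0,"dy":0,"dz":40,"ax":0,"ay":0,"az":0},{"hand":118,"dx":0,"dy":0,"dz":75,"ax":0,"ay":0,"az":0},{"hand":118,"dx":-33,"dy":0,"dz":75,"ax":0,"ay":0,"az":0},{"hand":118,"dx":-70,"dy":0,"dz":75,"ax":0,"ay":0,"az":0},{"hand":118,"dx":-70,"dy":0,"dz":75,"ax":0,"ay":0,"az":0},{"hand":118,"dx":-70,"dy":0,"dz":75,"ax":0,"ay":0,"az":0},{"hand":118,"dx":-70,"dy":0,"dz":75,"ax":0,"ay":0,"az":0}]';python3 - <<'E'
from h import *
rep(); f=sleeve(33,xr=(598,640)); W=cloud(f); 
m=(abs(W[...,1]-33)<13)&(W[...,2]>92)&(W[...,2]<100)&(W[...,0]<592); print(cv2.minAreaRect(W[m][:,:2].astype(np.float32)))
E
```

```text
clock: 24.67
tcp_pos: [566.1, 31.9, 135.5]
eef_rot: [0.708, -0.004, 0.706, 0.003]
contact_force: [0.5, 0.2, 0.5]
finger_gap: 50.1
t 24.67 tcp [566.1  31.9 135.5] jawyaw 90.6 down [ 0.003 -0.001 -1.   ] F [0.5 0.2 0.5] gap 50.1 j7 1.21
600 y 28.9 36.4 zmax 82.1 [153 151 147] 55
604 y 19.2 45.9 zmax 89.6 [89 77 56] 459
608 y 18.4 47.2 zmax 90.0 [149 114  62] 200
612 y 18.4 48.1 zmax 90.5 [156 116  64] 203
616 y 18.3 47.6 zmax 90.8 [157 117  63] 197
620 y 17.4 46.7 zmax 90.7 [155 115  62] 193
624 y 18.3 47.2 zmax 90.3 [155 117  62] 176
628 y 16.5 49.0 zmax 92.2 [124  98  52] 327
632 y 16.8 48.9 zmax 92.9 [144 116  62] 113
636 y 25.7 39.6 zmax 86.2 [156 144 123] 24
640 y 22.9 42.4 zmax 86.6 [149 147 140] 122
((563.407470703125, 32.73316192626953), (21.361289978027344, 38.90488815307617), 89.94342041015625)
```

```bash
python3 -m inch '[{"hand":118,"dx":-2.7,"dy":0.6,"dz":-35,"ax":0,"ay":0,"az":0},{"hand":118,"dx":-2.7,"dy":0.6,"dz":-68,"ax":0,"ay":0,"az":0},{"hand":118,"dx":-2.7,"dy":0.6,"dz":-68,"ax":0,"ay":0,"az":0},{"hand":255,"dx":-2.7,"dy":0.6,"dz":-68,"ax":0,"ay":0,"az":0},{"hand":255,"dx":-2.7,"dy":0.6,"dz":-68,"ax":0,"ay":0,"az":0},{"hand":255,"dx":-2.7,"dy":0.6,"dz":-68,"ax":0,"ay":0,"az":0},{"hand":255,"dx":-2.7,"dy":0.6,"dz":-68,"ax":0,"ay":0,"az":0},{"hand":255,"dx":-2.7,"dy":0.6,"dz":-68,"ax":0,"ay":0,"az":0}]' 55; python3 -c "from h import *;rep()"; python3 -m inch '[{"hand":255,"dx":-6,"dy":0,"dz":0,"ax":0,"ay":0,"az":0},{"hand":255,"dx":-14,"dy":0,"dz":0,"ax":0,"ay":0,"az":0},{"hand":255,"dx":-24,"dy":0,"dz":0,"ax":0,"ay":0,"az":0},{"hand":255,"dx":-36,"dy":0,"dz":0,"ax":0,"ay":0,"az":0},{"hand":255,"dx":-48,"dy":0,"dz":0,"ax":0,"ay":0,"az":0},{"hand":255,"dx":-60,"dy":0,"dz":20,"ax":0,"ay":0,"az":0},{"hand":255,"dx":-60,"dy":0,"dz":55,"ax":0,"ay":0,"az":0},{"hand":255,"dx":-60,"dy":0,"dz":95,"ax":0,"ay":0,"az":0},{"hand":255,"dx":-60,"dy":0,"dz":120,"ax":0,"ay":0,"az":0},{"hand":255,"dx":-60,"dy":0,"dz":120,"ax":0,"ay":0,"az":0},{"hand":255,"dx":-60,"dy":0,"dz":120,"ax":0,"ay":0,"az":0}]'
python3 - <<'E'
from h import *
rep(); held(); tray()
E
```

```text
clock: 25.38
tcp_pos: [563.2, 32.6, 67.9]
eef_rot: [0.708, -0.004, 0.706, 0.003]
contact_force: [0.8, -4.4, 2.0]
finger_gap: 21.4
t 25.38 tcp [563.2  32.6  67.9] jawyaw 90.6 down [ 0.003 -0.001 -1.   ] F [ 0.8 -4.4  2. ] gap 21.4 j7 1.15
clock: 26.3
tcp_pos: [502.2, 32.6, 187.5]
eef_rot: [0.708, -0.004, 0.706, 0.003]
contact_force: [-0.2, 0.2, -2.8]
finger_gap: 21.3
t 26.3 tcp [502.2  32.6 187.5] jawyaw 90.6 down [ 0.003 -0.002 -1.   ] F [-0.2  0.2 -2.8] gap 21.3 j7 1.27
-61 top x -11.7 [138 135 130] 470
-55 top x -12.4 [204 199 186] 448
-49 top x -12.7 [203 198 185] 458
-43 top x -13.4 [182 178 167] 437
-37 top x -13.6 [187 174 162] 413
-31 top x -13.8 [200 183 172] 412
-25 top x -14.1 [196 190 178] 396
-19 top x -25.9 [81 79 76] 727
-13 top x -27.0 [49 49 48] 436
-7 top x -27.5 [45 44 45] 430
-1 top x -27.7 [42 42 42] 424
5 top x -28.1 [40 40 40] 421
11 top x -28.5 [40 39 40] 391
17 top x -28.5 [44 43 43] 350
29 top x -14.5 [153 151 147] 121
35 top x -14.6 [147 144 139] 151
41 top x -14.6 [121 120 115] 146
47 top x -8.6 [92 85 74] 32
tray rim 656 [490.5 320.2] [305.6 179.2] 5.5
floor [487.  318.9] [315.8 179.6] 5.75
```

```bash
python3 -m inch '[{"hand":255,"dx":2,"dy":23,"dz":0,"ax":0,"ay":0,"az":-7},{"hand":255,"dx":4,"dy":46,"dz":0,"ax":0,"ay":0,"az":-14},{"hand":255,"dx":6,"dy":70,"dz":0,"ax":0,"ay":0,"az":-21},{"hand":255,"dx":8,"dy":94,"dz":0,"ax":0,"ay":0,"az":-28},{"hand":255,"dx":10,"dy":118,"dz":0,"ax":0,"ay":0,"az":-35},{"hand":255,"dx":12,"dy":142,"dz":0,"ax":0,"ay":0,"az":-42},{"hand":255,"dx":14,"dy":167,"dz":0,"ax":0,"ay":0,"az":-49},{"hand":255,"dx":16,"dy":192,"dz":0,"ax":0,"ay":0,"az":-56},{"hand":255,"dx":18,"dy":217,"dz":0,"ax":0,"ay":0,"az":-63},{"hand":255,"dx":20,"dy":242,"dz":0,"ax":0,"ay":0,"az":-70},{"hand":255,"dx":22,"dy":267,"dz":-20,"ax":0,"ay":0,"az":-77},{"hand":255,"dx":25,"dy":291,"dz":-40,"ax":0,"ay":0,"az":-84}]'; python3 -m inch '[{"hand":255,"dx":0,"dy":0,"dz":-20,"ax":2.9,"ay":0,"az":0},{"hand":255,"dx":0,"dy":0,"dz":-20,"ax":2.9,"ay":0,"az":0},{"hand":255,"dx":0,"dy":0,"dz":-20,"ax":2.9,"ay":0,"az":0},{"hand":255,"dx":0,"dy":0,"dz":-20,"ax":2.9,"ay":0,"az":0}]'; python3 -c "
from h import *
rep(); f=held();tray()"
```

```text
clock: 27.4
tcp_pos: [526.8, 325.1, 145.0]
eef_rot: [0.527, 0.471, 0.526, -0.473]
contact_force: [0.6, 0.7, -1.1]
finger_gap: 21.5
clock: 27.73
tcp_pos: [527.6, 323.1, 126.9]
eef_rot: [0.516, 0.483, 0.539, -0.458]
contact_force: [0.2, -0.1, -0.7]
finger_gap: 21.7
t 27.73 tcp [527.6 323.1 126.9] jawyaw 6.6 down [-0.001  0.048 -0.999] F [ 0.2 -0.1 -0.7] gap 21.7 j7 -0.65
-61 top x -10.1 [163 161 158] 460
-55 top x -10.6 [234 231 222] 459
-49 top x -10.9 [234 231 222] 442
-43 top x -11.7 [212 209 200] 437
-37 top x -11.9 [218 204 195] 418
-31 top x -12.0 [231 214 205] 412
-25 top x -12.2 [227 223 214] 388
-19 top x -24.2 [102  99  96] 736
-13 top x -25.3 [63 61 61] 433
-7 top x -25.6 [59 57 58] 432
-1 top x -25.9 [57 55 56] 413
5 top x -26.3 [55 55 55] 414
11 top x -26.5 [55 54 55] 402
17 top x -26.6 [58 57 58] 344
23 top x -24.9 [91 89 89] 6
29 top x -12.7 [189 187 182] 130
35 top x -12.8 [187 186 181] 155
41 top x -12.7 [179 178 173] 138
47 top x -7.8 [163 161 157] 37
tray rim 574 [492.7 320.1] [302.3 179. ] 5.57
floor [487.3 319. ] [312.8 180.1] 5.82
```

```bash
python3 -m inch '[{"hand":255,"dx":-0.3,"dy":0.5,"dz":-20,"ax":0,"ay":0,"az":-1},{"hand":255,"dx":-0.3,"dy":0.5,"dz":-45,"ax":0,"ay":0,"az":-1},{"hand":255,"dx":-0.3,"dy":0.5,"dz":-75,"ax":0,"ay":0,"az":-1},{"hand":255,"dx":-0.3,"dy":0.5,"dz":-97,"ax":0,"ay":0,"az":-1},{"hand":255,"dx":-0.3,"dy":0.5,"dz":-108,"ax":0,"ay":0,"az":-1},{"hand":255,"dx":-0.3,"dy":0.5,"dz":-110,"ax":0,"ay":0,"az":-1},{"hand":255,"dx":-0.3,"dy":0.5,"dz":-110,"ax":0,"ay":0,"az":-1},{"hand":255,"dx":-0.3,"dy":0.5,"dz":-110,"ax":0,"ay":0,"az":-1}]'; python3 -c "
from h import *
rep()"
```

```text
clock: 28.5
tcp_pos: [528.0, 324.8, 18.4]
eef_rot: [0.512, 0.488, 0.535, -0.461]
contact_force: [-0.6, -0.6, -0.8]
finger_gap: 21.6
t 28.5 tcp [528.  324.8  18.4] jawyaw 5.6 down [ 0.002  0.05  -0.999] F [-0.6 -0.6 -0.8] gap 21.6 j7 -0.72
```

```bash
python3 -m inch '[{"hand":255,"dx":0,"dy":0,"dz":-3,"ax":0,"ay":0,"az":0},{"hand":255,"dx":0,"dy":0,"dz":-6,"ax":0,"ay":0,"az":0},{"hand":255,"dx":0,"dy":0,"dz":-6,"ax":0,"ay":0,"az":0}]'; python3 -m inch '[{"hand":155,"dx":0,"dy":0,"dz":0,"ax":0,"ay":0,"az":0},{"hand":155,"dx":0,"dy":0,"dz":0,"ax":0,"ay":0,"az":0},{"hand":155,"dx":0,"dy":0,"dz":0,"ax":0,"ay":0,"az":0},{"hand":155,"dx":0,"dy":0,"dz":25,"ax":0,"ay":0,"az":0},{"hand":155,"dx":0,"dy":0,"dz":65,"ax":0,"ay":0,"az":0},{"hand":118,"dx":0,"dy":0,"dz":105,"ax":0,"ay":0,"az":0},{"hand":118,"dx":0,"dy":0,"dz":138,"ax":-2.9,"ay":0,"az":0},{"hand":118,"dx":0,"dy":0,"dz":138,"ax":-2.9,"ay":0,"az":0},{"hand":118,"dx":0,"dy":0,"dz":138,"ax":-2.9,"ay":0,"az":0},{"hand":118,"dx":0,"dy":0,"dz":138,"ax":-2.9,"ay":0,"az":0}]'; python3 - <<'E'
from h import *
rep(); save(blocks(),'w6.png',1.2)
E
```

```text
clock: 28.75
tcp_pos: [528.0, 324.7, 12.0]
eef_rot: [0.512, 0.488, 0.535, -0.461]
contact_force: [-0.3, -2.1, 8.4]
finger_gap: 21.4
clock: 29.58
tcp_pos: [527.0, 324.1, 148.4]
eef_rot: [0.524, 0.475, 0.523, -0.475]
contact_force: [-0.3, 0.4, -1.0]
finger_gap: 50.6
t 29.58 tcp [527.  324.1 148.4] jawyaw 5.6 down [ 0.    -0.002 -1.   ] F [-0.3  0.4 -1. ] gap 50.6 j7 -0.7
orange 1189 medz 37.5 slope [-6.5 -1.2] [389.  310.4] [21.8 40.1] 4.7
green 1125 medz 37.6 slope [-4.2 -1.9] [458.5 317. ] [21.5 39.5] 5.1
black 368 medz 37.7 slope [1.  0.1] [527.6 323.7] [20.  38.3] 5.0
```

View pics/w6.png

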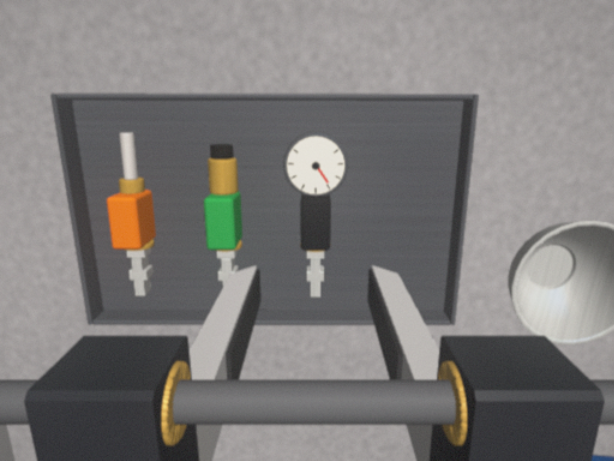

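The picture shows the nozzle (130,220), chuck (223,220) and gauge (315,220) lying parallel and flat in the tray, with the fourth slot at (405,220) free. Last is the filter, coupling a.

```bash
python3 -m inch '[{"hand":118,"dx":7,"dy":-16,"dz":2,"ax":0,"ay":0,"az":7},{"hand":118,"dx":14,"dy":-32,"dz":2,"ax":0,"ay":0,"az":14},{"hand":118,"dx":21,"dy":-48,"dz":2,"ax":0,"ay":0,"az":21},{"hand":118,"dx":29,"dy":-65,"dz":2,"ax":0,"ay":0,"az":28},{"hand":118,"dx":37,"dy":-82,"dz":2,"ax":0,"ay":0,"az":35},{"hand":118,"dx":45,"dy":-99,"dz":2,"ax":0,"ay":0,"az":42},{"hand":118,"dx":53,"dy":-116,"dz":2,"ax":0,"ay":0,"az":49},{"hand":118,"dx":61,"dy":-133,"dz":2,"ax":0,"ay":0,"az":56},{"hand":118,"dx":69,"dy":-150,"dz":2,"ax":0,"ay":0,"az":63},{"hand":118,"dx":77,"dy":-167,"dz":2,"ax":0,"ay":0,"az":70},{"hand":118,"dx":85,"dy":-184,"dz":2,"ax":0,"ay":0,"az":77},{"hand":118,"dx":92.5,"dy":-201.4,"dz":2,"ax":0,"ay":0,"az":84}]'; python3 -m inch '[{"hand":118,"dx":0,"dy":0,"dz":0,"ax":0,"ay":0,"az":1},{"hand":118,"dx":0,"dy":0,"dz":0,"ax":0,"ay":0,"az":1},{"hand":118,"dx":0,"dy":0,"dz":0,"ax":0,"ay":0,"az":1}]'; python3 - <<'E'
from h import *
rep(); f=sleeve(123,xr=(602,640)); tray()
E
```

```text
clock: 30.63
tcp_pos: [619.5, 121.6, 149.3]
eef_rot: [0.707, 0.001, 0.707, -0.0]
contact_force: [-0.3, -0.1, -0.1]
finger_gap: 50.5
clock: 30.88
tcp_pos: [619.1, 123.3, 149.9]
eef_rot: [0.707, -0.003, 0.707, 0.003]
contact_force: [0.1, -0.3, -1.1]
finger_gap: 50.8
t 30.88 tcp [619.1 123.3 149.9] jawyaw 90.5 down [-0.     0.001 -1.   ] F [ 0.1 -0.3 -1.1] gap 50.8 j7 1.01
604 y 109.5 135.9 zmax 89.8 [111  92  61] 251
608 y 108.8 137.5 zmax 90.7 [154 119  69] 209
612 y 107.9 137.4 zmax 90.7 [161 122  70] 206
616 y 107.7 136.7 zmax 90.7 [161 121  70] 209
620 y 108.6 137.8 zmax 90.6 [163 123  70] 205
624 y 108.6 137.0 zmax 90.5 [161 123  68] 195
628 y 106.7 138.9 zmax 92.6 [131 105  58] 293
632 y 107.1 138.5 zmax 92.9 [150 123  69] 100
636 y 113.2 132.5 zmax 86.3 [156 151 140] 109
640 y 112.3 133.5 zmax 86.4 [149 148 145] 134
tray rim 597 [492.3 320.2] [303.1 179.2] 5.34
floor [469.9 311.3] [349.2 191. ] 5.78
```

```bash
python3 -m inch '[{"hand":118,"dx":0.5,"dy":-0.6,"dz":-10,"ax":0,"ay":0,"az":0},{"hand":118,"dx":0.5,"dy":-0.6,"dz":-40,"ax":0,"ay":0,"az":0},{"hand":118,"dx":0.5,"dy":-0.6,"dz":-75,"ax":0,"ay":0,"az":0},{"hand":118,"dx":0.5,"dy":-0.6,"dz":-91,"ax":0,"ay":0,"az":0},{"hand":118,"dx":0.5,"dy":-0.6,"dz":-91,"ax":0,"ay":0,"az":0},{"hand":255,"dx":0.5,"dy":-0.6,"dz":-91,"ax":0,"ay":0,"az":0},{"hand":255,"dx":0.5,"dy":-0.6,"dz":-91,"ax":0,"ay":0,"az":0},{"hand":255,"dx":0.5,"dy":-0.6,"dz":-91,"ax":0,"ay":0,"az":0},{"hand":255,"dx":0.5,"dy":-0.6,"dz":-91,"ax":0,"ay":0,"az":0}]' 60; python3 -c "from h import *;rep()"; python3 -m inch '[{"hand":255,"dx":3,"dy":0,"dz":0,"ax":0,"ay":0,"az":0},{"hand":255,"dx":6,"dy":0,"dz":0,"ax":0,"ay":0,"az":0},{"hand":255,"dx":9,"dy":0,"dz":0,"ax":0,"ay":0,"az":0},{"hand":255,"dx":12,"dy":0,"dz":0,"ax":0,"ay":0,"az":0},{"hand":255,"dx":14,"dy":0,"dz":0,"ax":0,"ay":0,"az":0},{"hand":255,"dx":14.5,"dy":0,"dz":0,"ax":0,"ay":0,"az":0},{"hand":255,"dx":14.5,"dy":0,"dz":0,"ax":0,"ay":0,"az":0}]';python3 - <<'E'
from h import *
rep(); sleeve(123,xr=(572,600))
E
```

```text
clock: 31.73
tcp_pos: [620.8, 122.6, 61.1]
eef_rot: [0.708, -0.004, 0.706, 0.004]
contact_force: [-3.2, 1.1, 4.7]
finger_gap: 29.5
t 31.73 tcp [620.8 122.6  61.1] jawyaw 90.6 down [ 0.003  0.    -1.   ] F [-3.2  1.1  4.7] gap 29.5 j7 0.95
clock: 32.32
tcp_pos: [633.0, 122.7, 61.0]
eef_rot: [0.707, -0.004, 0.708, 0.004]
contact_force: [-21.3, -2.5, 21.7]
finger_gap: 29.5
t 32.32 tcp [633.  122.7  61. ] jawyaw 90.6 down [-0.002 -0.001 -1.   ] F [-21.3  -2.5  21.7] gap 29.5 j7 0.96
574 y 112.1 132.7 zmax 95.8 [ 51  85 158] 479
578 y 112.1 132.8 zmax 95.9 [ 52  86 159] 484
582 y 112.5 132.4 zmax 95.6 [ 57  83 145] 276
586 y 111.0 133.7 zmax 86.0 [146 121  79] 267
590 y 116.0 129.2 zmax 81.8 [168 165 159] 228
594 y 116.0 129.3 zmax 82.0 [162 160 157] 201
598 y 99.4 146.6 zmax 182.4 [39 39 40] 3708
```

```bash
python3 -m inch '[{"hand":118,"dx":0,"dy":0,"dz":0,"ax":0,"ay":0,"az":0},{"hand":118,"dx":0,"dy":0,"dz":0,"ax":0,"ay":0,"az":0},{"hand":118,"dx":0,"dy":0,"dz":0,"ax":0,"ay":0,"az":0},{"hand":118,"dx":0,"dy":0,"dz":40,"ax":0,"ay":0,"az":0},{"hand":118,"dx":0,"dy":0,"dz":75,"ax":0,"ay":0,"az":0},{"hand":118,"dx":-33,"dy":0,"dz":75,"ax":0,"ay":0,"az":0},{"hand":118,"dx":-70,"dy":0,"dz":75,"ax":0,"ay":0,"az":0},{"hand":118,"dx":-70,"dy":0,"dz":75,"ax":0,"ay":0,"az":0},{"hand":118,"dx":-70,"dy":0,"dz":75,"ax":0,"ay":0,"az":0},{"hand":118,"dx":-70,"dy":0,"dz":75,"ax":0,"ay":0,"az":0}]';python3 - <<'E'
from h import *
rep(); f=sleeve(123,xr=(598,640)); W=cloud(f); 
m=(abs(W[...,1]-123)<13)&(W[...,2]>92)&(W[...,2]<100)&(W[...,0]<592); print(cv2.minAreaRect(W[m][:,:2].astype(np.float32)))
E
```

```text
clock: 33.2
tcp_pos: [565.6, 121.9, 135.4]
eef_rot: [0.708, -0.004, 0.706, 0.003]
contact_force: [0.6, -0.3, 0.5]
finger_gap: 50.3
t 33.2 tcp [565.6 121.9 135.4] jawyaw 90.6 down [ 0.003 -0.    -1.   ] F [ 0.6 -0.3  0.5] gap 50.3 j7 0.98
600 y 119.1 126.5 zmax 82.0 [157 155 151] 53
604 y 109.3 135.8 zmax 89.7 [91 78 58] 468
608 y 108.6 137.5 zmax 90.5 [155 119  66] 205
612 y 108.5 137.5 zmax 90.9 [158 118  66] 197
616 y 107.6 136.8 zmax 90.6 [161 120  66] 191
620 y 108.3 137.7 zmax 90.2 [160 119  65] 195
624 y 108.0 136.8 zmax 90.3 [162 121  64] 177
628 y 106.3 139.1 zmax 92.8 [127 101  54] 327
632 y 107.0 138.5 zmax 92.5 [145 117  66] 95
636 y 116.0 130.3 zmax 86.4 [164 154 135] 34
640 y 113.1 132.6 zmax 85.9 [152 150 144] 123
((562.7604370117188, 121.99752044677734), (39.29356002807617, 21.256439208984375), 1.2066264152526855)
```

```bash
python3 -m inch '[{"hand":118,"dx":-2.7,"dy":0.5,"dz":-35,"ax":0,"ay":0,"az":0},{"hand":118,"dx":-2.7,"dy":0.5,"dz":-68,"ax":0,"ay":0,"az":0},{"hand":118,"dx":-2.7,"dy":0.5,"dz":-68,"ax":0,"ay":0,"az":0},{"hand":255,"dx":-2.7,"dy":0.5,"dz":-68,"ax":0,"ay":0,"az":0},{"hand":255,"dx":-2.7,"dy":0.5,"dz":-68,"ax":0,"ay":0,"az":0},{"hand":255,"dx":-2.7,"dy":0.5,"dz":-68,"ax":0,"ay":0,"az":0},{"hand":255,"dx":-2.7,"dy":0.5,"dz":-68,"ax":0,"ay":0,"az":0},{"hand":255,"dx":-2.7,"dy":0.5,"dz":-68,"ax":0,"ay":0,"az":0}]' 55; python3 -c "from h import *;rep()"; python3 -m inch '[{"hand":255,"dx":-6,"dy":0,"dz":0,"ax":0,"ay":0,"az":0},{"hand":255,"dx":-14,"dy":0,"dz":0,"ax":0,"ay":0,"az":0},{"hand":255,"dx":-24,"dy":0,"dz":0,"ax":0,"ay":0,"az":0},{"hand":255,"dx":-36,"dy":0,"dz":0,"ax":0,"ay":0,"az":0},{"hand":255,"dx":-48,"dy":0,"dz":0,"ax":0,"ay":0,"az":0},{"hand":255,"dx":-60,"dy":0,"dz":20,"ax":0,"ay":0,"az":0},{"hand":255,"dx":-60,"dy":0,"dz":55,"ax":0,"ay":0,"az":0},{"hand":255,"dx":-60,"dy":0,"dz":95,"ax":0,"ay":0,"az":0},{"hand":255,"dx":-60,"dy":0,"dz":120,"ax":0,"ay":0,"az":0},{"hand":255,"dx":-60,"dy":0,"dz":120,"ax":0,"ay":0,"az":0},{"hand":255,"dx":-60,"dy":0,"dz":120,"ax":0,"ay":0,"az":0}]'
python3 - <<'E'
from h import *
rep(); held(); tray()
E
```

```text
clock: 33.92
tcp_pos: [562.7, 122.7, 67.9]
eef_rot: [0.708, -0.004, 0.706, 0.004]
contact_force: [0.1, -3.5, 2.6]
finger_gap: 21.7
t 33.92 tcp [562.7 122.7  67.9] jawyaw 90.6 down [ 0.003  0.    -1.   ] F [ 0.1 -3.5  2.6] gap 21.7 j7 0.92
clock: 34.83
tcp_pos: [501.7, 122.6, 187.5]
eef_rot: [0.708, -0.004, 0.706, 0.003]
contact_force: [-0.2, -1.1, -1.9]
finger_gap: 21.2
t 34.83 tcp [501.7 122.6 187.5] jawyaw 90.6 down [ 0.003 -0.001 -1.   ] F [-0.2 -1.1 -1.9] gap 21.2 j7 1.02
-55 top x -13.6 [60 57 56] 425
-49 top x -14.1 [91 69 54] 434
-43 top x -14.5 [145  95  57] 428
-37 top x -14.9 [145  94  54] 405
-31 top x -15.1 [144  92  52] 410
-25 top x -15.5 [140  88  50] 404
-19 top x -25.8 [73 69 91] 711
-13 top x -26.8 [ 48  85 162] 431
-7 top x -27.3 [ 46  84 162] 432
-1 top x -27.6 [ 44  84 163] 418
5 top x -28.0 [ 43  84 164] 423
11 top x -28.3 [ 43  84 164] 398
17 top x -28.4 [ 47  86 162] 335
23 top x -26.6 [ 89 103 148] 9
29 top x -14.4 [165 164 163] 129
35 top x -14.6 [158 156 151] 151
41 top x -14.8 [131 129 125] 144
47 top x -8.1 [94 88 78] 35
tray rim 644 [492.4 319.9] [302.8 179.7] 5.27
floor [488.2 319.2] [311.1 179.2] 5.57
```

```bash
python3 -m inch '[{"hand":255,"dx":8,"dy":17,"dz":0,"ax":0,"ay":0,"az":-7},{"hand":255,"dx":16,"dy":34,"dz":0,"ax":0,"ay":0,"az":-14},{"hand":255,"dx":24,"dy":51,"dz":0,"ax":0,"ay":0,"az":-21},{"hand":255,"dx":32,"dy":68,"dz":0,"ax":0,"ay":0,"az":-28},{"hand":255,"dx":40,"dy":85,"dz":0,"ax":0,"ay":0,"az":-35},{"hand":255,"dx":48,"dy":102,"dz":0,"ax":0,"ay":0,"az":-42},{"hand":255,"dx":56,"dy":120,"dz":0,"ax":0,"ay":0,"az":-49},{"hand":255,"dx":64,"dy":138,"dz":0,"ax":0,"ay":0,"az":-56},{"hand":255,"dx":72,"dy":156,"dz":0,"ax":0,"ay":0,"az":-63},{"hand":255,"dx":80,"dy":174,"dz":0,"ax":0,"ay":0,"az":-70},{"hand":255,"dx":88,"dy":192,"dz":-20,"ax":0,"ay":0,"az":-77},{"hand":255,"dx":95,"dy":207.5,"dz":-40,"ax":0,"ay":0,"az":-84}]'; python3 -m inch '[{"hand":255,"dx":0,"dy":0,"dz":-20,"ax":2.9,"ay":0,"az":0},{"hand":255,"dx":0,"dy":0,"dz":-20,"ax":2.9,"ay":0,"az":0},{"hand":255,"dx":0,"dy":0,"dz":-20,"ax":2.9,"ay":0,"az":0},{"hand":255,"dx":0,"dy":0,"dz":-20,"ax":2.9,"ay":0,"az":0}]'; python3 -c "
from h import *
rep(); f=held();tray()"
```

```text
clock: 35.93
tcp_pos: [596.7, 331.6, 144.8]
eef_rot: [0.527, 0.471, 0.526, -0.472]
contact_force: [0.2, -0.5, -1.6]
finger_gap: 21.7
clock: 36.27
tcp_pos: [597.0, 329.8, 127.1]
eef_rot: [0.517, 0.483, 0.539, -0.457]
contact_force: [0.4, 0.0, -1.3]
finger_gap: 21.7
t 36.27 tcp [597.  329.8 127.1] jawyaw 6.6 down [-0.     0.048 -0.999] F [ 0.4  0.  -1.3] gap 21.7 j7 -0.62
-55 top x -11.7 [50 47 48] 415
-49 top x -12.2 [87 61 41] 441
-43 top x -12.7 [137  83  39] 423
-37 top x -13.0 [138  83  40] 425
-31 top x -13.4 [138  83  42] 406
-25 top x -13.7 [138  83  45] 402
-19 top x -23.9 [ 78  88 135] 697
-13 top x -25.0 [ 51  91 175] 445
-7 top x -25.5 [ 51  91 175] 427
-1 top x -25.7 [ 50  91 174] 409
5 top x -26.1 [ 50  91 173] 409
11 top x -26.5 [ 51  91 173] 397
17 top x -26.7 [ 53  89 164] 353
23 top x -25.0 [ 88  98 129] 11
29 top x -12.5 [173 172 169] 128
35 top x -12.7 [172 171 168] 155
41 top x -12.8 [165 163 159] 136
47 top x -7.5 [156 155 152] 42
tray rim 537 [493.1 320.2] [302.4 179.1] 5.59
floor [475.6 317.5] [338.1 178.7] 5.97
```

```bash
python3 -m inch '[{"hand":255,"dx":-0.3,"dy":0.5,"dz":-20,"ax":0,"ay":0,"az":-1},{"hand":255,"dx":-0.3,"dy":0.5,"dz":-45,"ax":0,"ay":0,"az":-1},{"hand":255,"dx":-0.3,"dy":0.5,"dz":-75,"ax":0,"ay":0,"az":-1},{"hand":255,"dx":-0.3,"dy":0.5,"dz":-97,"ax":0,"ay":0,"az":-1},{"hand":255,"dx":-0.3,"dy":0.5,"dz":-108,"ax":0,"ay":0,"az":-1},{"hand":255,"dx":-0.3,"dy":0.5,"dz":-110,"ax":0,"ay":0,"az":-1},{"hand":255,"dx":-0.3,"dy":0.5,"dz":-110,"ax":0,"ay":0,"az":-1},{"hand":255,"dx":-0.3,"dy":0.5,"dz":-110,"ax":0,"ay":0,"az":-1}]'; python3 -c "
from h import *
rep()"
```

```text
clock: 37.03
tcp_pos: [597.6, 331.4, 18.6]
eef_rot: [0.513, 0.489, 0.535, -0.461]
contact_force: [0.1, 0.3, -0.7]
finger_gap: 21.6
t 37.03 tcp [597.6 331.4  18.6] jawyaw 5.6 down [ 0.003  0.05  -0.999] F [ 0.1  0.3 -0.7] gap 21.6 j7 -0.68
```

```bash
python3 -m inch '[{"hand":255,"dx":0,"dy":0,"dz":-3,"ax":0,"ay":0,"az":0},{"hand":255,"dx":0,"dy":0,"dz":-6,"ax":0,"ay":0,"az":0},{"hand":255,"dx":0,"dy":0,"dz":-6,"ax":0,"ay":0,"az":0}]'; python3 -m inch '[{"hand":155,"dx":0,"dy":0,"dz":0,"ax":0,"ay":0,"az":0},{"hand":155,"dx":0,"dy":0,"dz":0,"ax":0,"ay":0,"az":0},{"hand":155,"dx":0,"dy":0,"dz":0,"ax":0,"ay":0,"az":0},{"hand":155,"dx":0,"dy":0,"dz":25,"ax":0,"ay":0,"az":0},{"hand":155,"dx":0,"dy":0,"dz":65,"ax":0,"ay":0,"az":0},{"hand":118,"dx":0,"dy":0,"dz":105,"ax":0,"ay":0,"az":0},{"hand":118,"dx":-30,"dy":0,"dz":140,"ax":-2.9,"ay":0,"az":0},{"hand":118,"dx":-70,"dy":0,"dz":170,"ax":-2.9,"ay":0,"az":0},{"hand":118,"dx":-80,"dy":0,"dz":200,"ax":-2.9,"ay":0,"az":0},{"hand":118,"dx":-80,"dy":0,"dz":200,"ax":-2.9,"ay":0,"az":0},{"hand":118,"dx":-80,"dy":0,"dz":200,"ax":-2.9,"ay":0,"az":0},{"hand":118,"dx":-80,"dy":0,"dz":200,"ax":-2.9,"ay":0,"az":0}]'; python3 - <<'E'
from h import *
rep(); w=blocks(); s=tray(); d=grab('side'); save(w,'w7.png',1.2); save(s,'s7.png',1.5); save(d,'d7.png',1.5)
E
```

```text
clock: 37.28
tcp_pos: [597.6, 331.1, 12.1]
eef_rot: [0.513, 0.489, 0.535, -0.461]
contact_force: [-0.6, -1.3, 6.7]
finger_gap: 21.4
clock: 38.28
tcp_pos: [517.0, 330.4, 210.7]
eef_rot: [0.525, 0.475, 0.523, -0.475]
contact_force: [-0.8, -0.3, -0.6]
finger_gap: 50.6
t 38.28 tcp [517.  330.4 210.7] jawyaw 5.6 down [ 0.002 -0.002 -1.   ] F [-0.8 -0.3 -0.6] gap 50.6 j7 -0.71
orange 796 medz 37.5 slope [-6.1 -1.2] [388.8 311. ] [21.8 39.2] 5.3
green 756 medz 37.5 slope [-3.  -1.6] [458.4 317. ] [21.4 39.4] 5.2
blue 710 medz 37.6 slope [ 1.2 -0.8] [596.6 330.2] [21.1 38.7] 6.0
black 542 medz 37.6 slope [ 0.3 -0.6] [527.  324.1] [20.2 38. ] 6.3
tray rim 643 [492.5 320.3] [303.7 179.2] 5.45
floor [487.4 319.4] [313.4 179.2] 5.45
```

View pics/w7.png

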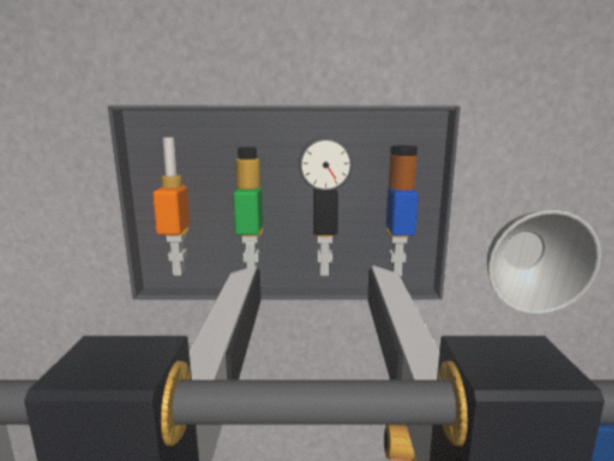

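View pics/s7.png

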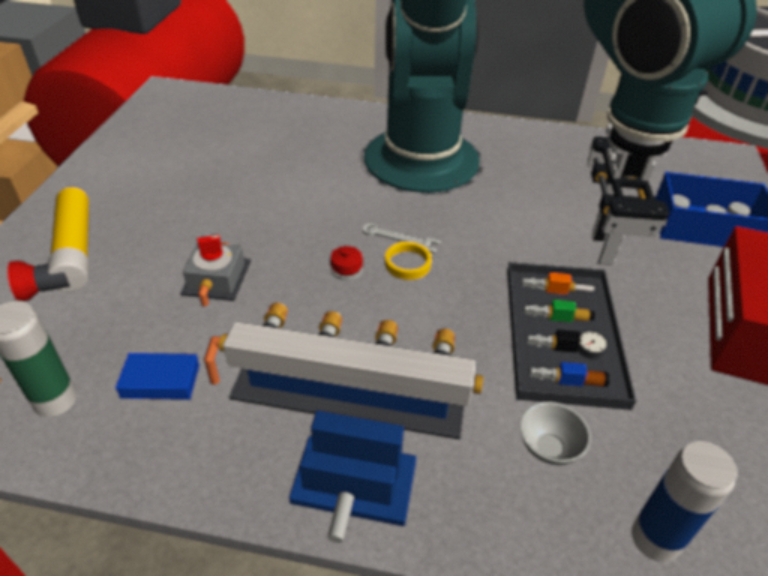

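View pics/d7.png

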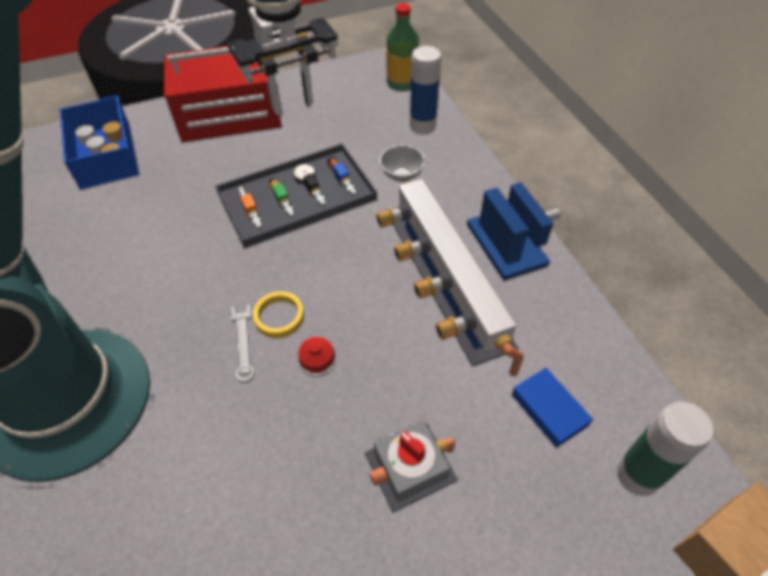

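The three pictures agree: all four attachments lie flat in the tray (wrist picture, blocks at about row 212), all four couplings are empty, the knob is still at yellow, and the other things on the bench have not moved. I'm handing in.

```bash
python3 -c "
from h import *
print(ticket.sign_off())"
```

```text
the job is handed in; nothing more can be done
None
```

The job is done and handed in at about 38 s of robot time; the sign-off gave no verdict.

- **Knob:** I pressed it to its stop and turned it 70° clockwise with every attachment still plugged in. It then popped up, with its top back at z 97.5 and the white mark at yellow.
- **Couplings:** In the order d, c, b, a, I pulled each sleeve 12 mm back to its stop, at 19–23 N. I let it snap forward and confirmed that from depth before drawing the attachment out. Contact forces I read stayed below 35 N.
- **Tray:** All four grip blocks measured 37.5–37.6 mm high at their tops, against 38 mm expected. The attachments lie parallel in their slots.
- **Bench:** The bystanders look unmoved in the last pictures, and the gripper was clear of everything.

Three readings did not agree with what I expected:

- **Tray shift:** The tray moved about 22 mm around the time the nozzle was set down, apparently the announced knock. I measured it again and placed the other three by the new pose.
- **Block slopes:** The wrist depth showed the blocks tilted by 1 to 2° lengthwise. It also showed up to 6° sideways on those seen off-centre. I took this as calibration and viewing-angle error, because the heights match and the pieces look flat.
- **Slip in the grip:** Each attachment seemed to slide up to 2 mm in the fingers while carried; none was dropped.

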